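Turn sample panels with a spatula and rack them by thickness

TASK

The sample panels lie face down in the bays of the turning board. With the spatula, not with your fingers, tip each one over the step behind it so that its white face is up, then lay the spatula back flat in its tray. Slide every panel, white face up, into a rack slot that matches its thickness and push it fully home.

Things in the scene. Friction and masses are not known exactly. Their poses are not given: they have to be found in the camera images.
- mid_thin_a (a point): flat panel, 76 x 60 x 6 mm, plain plywood with a white laminate face bearing two small dark dots; this point is its centre. x along the 76 mm side, y along the 60 mm side, z out of the white face (so z is down while it lies face down). It starts in a bay of the turning board, its 76 mm side across the step. About 45 g. May be absent (None).
- mid_thin_b (a point): flat panel, 76 x 60 x 6 mm, plain plywood with a white laminate face bearing two small dark dots; this point is its centre. x along the 76 mm side, y along the 60 mm side, z out of the white face (so z is down while it lies face down). It starts in a bay of the turning board, its 76 mm side across the step. About 45 g. May be absent (None).
- mid_thick (a point): flat panel, 76 x 60 x 12 mm, plain plywood with a white laminate face bearing two small dark dots; this point is its centre. x along the 76 mm side, y along the 60 mm side, z out of the white face (so z is down while it lies face down). It starts in a bay of the turning board, its 76 mm side across the step. About 75 g. May be absent (None).
- turning_board: board with three bays 102 mm apart along y; origin on the bench under the middle bay's step, x over the steps, away from the robot. In each bay a seat (20 mm high, reaching 44 mm to -x from the step), a 6 mm step, then a landing pad (26 mm high, 80 mm long to +x). Seats and pads are 44 mm wide, narrower than the panels, so fingers fit beside them, down to the base board, 5 mm high.
- bay0 (a point): bay of the turning board: middle of the foot of its step, on the seat, 20 mm above the bench; x over the step, z up. A panel lies face down on the seat with its far edge 1 to 2 mm from the step; its near end juts out some 33 mm towards the robot with 20 mm of air under it, where a blade can go in. Lifted there, it pivots at the step and tips over it onto the landing pad.
- bay1 (a point): bay of the turning board: middle of the foot of its step, on the seat, 20 mm above the bench; x over the step, z up. A panel lies face down on the seat with its far edge 1 to 2 mm from the step; its near end juts out some 33 mm towards the robot with 20 mm of air under it, where a blade can go in. Lifted there, it pivots at the step and tips over it onto the landing pad.
- bay2 (a point): bay of the turning board: middle of the foot of its step, on the seat, 20 mm above the bench; x over the step, z up. A panel lies face down on the seat with its far edge 1 to 2 mm from the step; its near end juts out some 33 mm towards the robot with 20 mm of air under it, where a blade can go in. Lifted there, it pivots at the step and tips over it onto the landing pad.
- slot_thin_a_home (a point): low slot of the rack, for a 6 mm panel: where the middle of the panel's underside lies when fully home against the back stop. x points into the slot, z up. Slot 10 mm high, 66 mm wide (mouth flared to 72), floor level with this point; the mouth is 40 mm back (-x), so a panel that is home stands 2 mm inside the front. Block top 38 mm above the bench.
- slot_thin_b_home (a point): low slot of the rack, for a 6 mm panel: where the middle of the panel's underside lies when fully home against the back stop. x points into the slot, z up. Slot 10 mm high, 66 mm wide (mouth flared to 72), floor level with this point; the mouth is 40 mm back (-x), so a panel that is home stands 2 mm inside the front. Block top 38 mm above the bench.
- slot_thick_home (a point): high slot of the rack, for a 12 mm panel: where the middle of the panel's underside lies when fully home against the back stop. x points into the slot, z up. Slot 16 mm high, 66 mm wide (mouth flared to 72), floor level with this point; the mouth is 40 mm back (-x), so a panel that is home stands 2 mm inside the front. Block top 44 mm above the bench.
- rack_foot: foot board of the rack, 100 x 265 x 8 mm, origin under its middle; the three slot blocks (84 long, 80 wide) stand on it side by side, 84 mm apart along y, in any order, mouths towards -x. It runs 6 mm out before the mouths.
- spatula_grip (a point): point on the mid-line of the spatula's dark wooden handle, 37 mm above the blade's underside. Handle 80 mm long (52 behind this point to 28 before it), 20 wide, 26 high, flat sides (can be pinched at any slant along it). x points to the blade's tip, z up. Steel blade 70 x 50 x 2.5 mm, beginning 50 mm before this point. Lies flat on its blade in the tray, handle in the air. About 140 g, balance point over the blade.
- tool_tray: low steel tray for the spatula, 130 x 112 mm (x, y) outside, rim 12 mm high and 4 mm thick, floor 2 mm thick; fixed; origin under its middle. The blade lies inside, the handle sticks out over the rim towards -x.
- spatula_tip (a point): middle of the front edge of the spatula's blade, half-way through its 2.5 mm thickness, 120 mm before the handle point and 36 mm below it; axes as for the handle.

How it is judged (in metres and radians):
On the way, in this order (a step that is already met when the one before it is completed fails the run):
1. a panel is tipped up on edge by the spatula (((contact force between spatula and panel_thin_a above 0.02 N and angle between mid_thin_a's own z axis and vertical between 0.8 and 2.6 rad) or (contact force between spatula and panel_thin_b above 0.02 N and angle between mid_thin_b's own z axis and vertical between 0.8 and 2.6 rad) or (contact force between spatula and panel_thick above 0.02 N and angle between mid_thick's own z axis and vertical between 0.8 and 2.6 rad))), for 0.02 s.
2. all panels lie white face up (angle between each of mid_thin_a, mid_thin_b, mid_thick's own z axis and vertical below 0.25 rad), for 0.2 s.
At the end, for the whole second after the job is handed in: Every panel present is white face up (within 8 degrees) in a slot for its thickness (6 mm: low, 12 mm: high), centre within 8 mm of home along the slot and 6 mm across; the spatula lies let go, flat (within 14 degrees) and at rest, blade tip in the tray (((x of mid_thin_a in the frame of slot_thin_a_home between -0.008 and 0.006 m and y of mid_thin_a in the frame of slot_thin_a_home between -0.006 and 0.006 m and z of mid_thin_a in the frame of slot_thin_a_home between 0 and 0.008 m) or (x of mid_thin_a in the frame of slot_thin_b_home between -0.008 and 0.006 m and y of mid_thin_a in the frame of slot_thin_b_home between -0.006 and 0.006 m and z of mid_thin_a in the frame of slot_thin_b_home between 0 and 0.008 m)) and ((x of mid_thin_b in the frame of slot_thin_a_home between -0.008 and 0.006 m and y of mid_thin_b in the frame of slot_thin_a_home between -0.006 and 0.006 m and z of mid_thin_b in the frame of slot_thin_a_home between 0 and 0.008 m) or (x of mid_thin_b in the frame of slot_thin_b_home between -0.008 and 0.006 m and y of mid_thin_b in the frame of slot_thin_b_home between -0.006 and 0.006 m and z of mid_thin_b in the frame of slot_thin_b_home between 0 and 0.008 m)) and x of mid_thick in the frame of slot_thick_home between -0.008 and 0.006 m and y of mid_thick in the frame of slot_thick_home between -0.006 and 0.006 m and z of mid_thick in the frame of slot_thick_home between 0.003 and 0.011 m and angle between each of mid_thin_a, mid_thin_b, mid_thick's own z axis and vertical below 0.15 rad and linear speed of each of panel_thin_a, panel_thin_b, panel_thick, spatula below 0.02 m/s and height (world z) of spatula_tip below 0.02 m and angle between spatula_tip's own z axis and vertical below 0.25 rad and x of spatula_tip in the frame of tool_tray between -0.065 and 0.065 m and y of spatula_tip in the frame of tool_tray between -0.056 and 0.056 m and contact force between spatula and the fingers below 0.05 N); the robot touches nothing.
It fails at once if fingers or arm touch a panel before it has been turned ((contact force between panel_thin_a and the fingers above 0.3 N and angle between mid_thin_a's own z axis and vertical above 2.2 rad) or (contact force between panel_thin_a and the arm above 0.3 N and angle between mid_thin_a's own z axis and vertical above 2.2 rad) or (contact force between panel_thin_b and the fingers above 0.3 N and angle between mid_thin_b's own z axis and vertical above 2.2 rad) or (contact force between panel_thin_b and the arm above 0.3 N and angle between mid_thin_b's own z axis and vertical above 2.2 rad) or (contact force between panel_thick and the fingers above 0.3 N and angle between mid_thick's own z axis and vertical above 2.2 rad) or (contact force between panel_thick and the arm above 0.3 N and angle between mid_thick's own z axis and vertical above 2.2 rad)).
Of panel_thin_a, panel_thin_b, panel_thick only 2 to 3 are there at a start; the rules pass over those that are not, and their reading is None.
At some moment in a run one of spatula may be knocked a few centimetres aside while the robot is not near it.
It also fails if it takes over 210 s, if anything falls off the work surface, if the arm or the gripper's body presses on something with over 40 N, if the wrist force passes 120 N, or if a joint passes its speed limit or range.

ROBOT

A 7-joint arm with a two-finger parallel gripper is mounted at the origin on a cart in front of the work surface, level with it; the furniture and walls round the work are solid. World frame = base frame: x ahead of the robot, y to its left, z up, the work surface at z = 0. Lengths are in m, angles in degrees, forces in N, time in s.
With the tool pointing down it reaches from about 0.425 to 0.875 m from the base axis. Payload 4.7 kg.
Tool frame: the origin (TCP) lies at the very end of the fingers, on their centre line; the grasp point (between the pads) lies 19 mm behind it (env.grip_point_offset is the distance from the TCP to the grasp point, in m); z points along the fingers, y is the line along which they close (so a half turn about z gives the same grasp; the last joint's range is limited). The gripper opens to 87 mm and grips with 3 to 60 N. Pads are 19 mm wide; open, the fingers measure 117 mm over their backs; the gripper's body (75 mm by 190 mm) begins 51 mm behind the grasp point.
Start: joints at [74.376, 18.392, -4.016, 83.108, 1.295, 78.541, -3.26], TCP at [0.184, -0.623, 0.223] pointing down, gripper open.
Joint ranges: [-163.93, 163.93], [-17.29, 119.83], [-79.2, 71.16], [3.27, 140.29], [-89.18, 269.18], [5.43, 117.66], [-154.24, 154.24]. Speed limits (degrees/s): [147.25, 147.25, 180, 180, 180, 180, 180].

INTERFACE

Orientations are given as [roll, pitch, yaw] about the fixed x, y, z axes, in that order (R = Rz(yaw) Ry(pitch) Rx(roll)).
In Python, from cell import env gives the robot as it stands.
- The arm moves only by the tool jog_arm, never from a script. Its argument "motion" is a list of rows, each an object of numbers: "x", "y", "z": the shift along the tool's x, y, z in cm; "ax", "ay", "az": the turn, a rotation vector about the tool's x, y, z in degrees. In form: [{"x": .., "y": .., "z": .., "ax": .., "ay": .., "az": ..}, ...]. A call has exactly 5 rows; each row shifts and turns the commanded pose from where the row before left it, along the tool's axes as they then stand; what a row does not reach is not made up. A row lasts 1/10 s, in which the tool goes at most 50 mm and 8.59 degrees, less where a joint would pass 70% of its speed; a pose out of reach is approached as far as the arm can. A call is refused whole if a number of a shift passes 5 or a number of a turn 8.59, either way. A call with a gripper value outside its range is refused whole. "claw" is the gripper command: -1 is shut, 1 is fully open, values between are in proportion, set as the call begins (left out, the last holds). The fingers move at their own pace and stop on an object; "squeeze" is the grip in N (left out, the last holds). Time passes only in rows, so rows that do not move let the fingers close, or fill a call up. It gives the time, the measured TCP pose, the force, the opening and the grip force at its end, in the units of the state.
- env.get_obs(): the state, without advancing time (a new reading comes with each control period).
- env.read_camera(name): name is "scene" or "side" or "wrist"; returns the picture (480x640x3 uint8, red, green, blue); there is no depth.
- env.camera_params(name): a dict with "fx", "fy", "cx", "cy" (pixels), "extrinsics" (4x4, takes a point from world to camera coordinates). Camera axes: x right, y up, looking along -z (the intrinsics and any distortion apply to the point x, -y, -z); pixel columns grow to the right and rows downward; lengths in m; the calibration is good to about 2 mm. A picture is of the moment at which its call begins: read the wrist's pose just before it. camera_params takes no time and is no camera call; for the wrist camera it gives the pose at the moment of the call.
- env.sign_off(): hands the job in; it is judged then, once.
The state is a dict: "time_s": time; "qpos": joint angles; "joint_velocities": joint speeds; "effort": joint torques, N m; "tool_pos": TCP position; "tool_rot": TCP orientation; "force": force on the tool from outside, world axes, zero at the start; "wrist_torque": the same for the moment, N m; "grip_width": finger opening in m; "grasp_force": force on a finger pad.
Only numpy, scipy, OpenCV 4.12 (cv2) and the standard library are available. Lean on these libraries where they do the work, as an engineer would, in place of code of your own. Each camera call takes 0.05 s, during which the arm holds its last target. There are 200 camera calls.

## Working session

There is one attempt and no reset: what is moved stays moved. The work goes in short steps, Python scripts to look and compute and a tool call to move; the robot and the scene stay as the last step left them, time stands still between calls to the robot, and variables do not carry over. Pictures are saved under pics/ and viewed, at most 14 in all, crops included, and the job is handed in when it is done.

Besides the shell and the picture viewer there is one more tool, called after ">>>" by a JSON object that holds its "fn" and its "kwargs", one argument or row to a line. jog_arm: Moves the arm, as the interface text tells. Its arguments: {"type":"object","properties":{"motion":{"type":"array"},"claw":{"type":"number"},"squeeze":{"type":"number"}},"required":["motion"]}

```bash
ls; mkdir -p pics; python3 - <<'E'
from cell import env
import cv2
o=env.get_obs();print(o)
for n in("scene","side","wrist"):
    p=env.camera_params(n);print(n,p)
    cv2.imwrite(f"pics/{n}0.png",env.read_camera(n)[:,:,::-1])
E
```

```text
pics
{'time_s': 0.0, 'qpos': array([74.37468569, 18.43832093, -4.0139201 , 83.17759341,  1.29406335,
       78.54164577, -3.25989796]), 'joint_velocities': array([-0.03047664, -0.02000585, -0.09814403,  0.04872448,  0.02320759,
       -0.04179762, -0.05159621]), 'effort': array([-7.59193881e-04, -4.91289139e+01, -4.04056907e-01, -3.12527740e+01,
       -6.39858632e-02,  4.37482435e-02,  1.63453824e-04]), 'tool_pos': array([ 0.18365728, -0.62290768,  0.2214461 ]), 'tool_rot': array([-1.79887630e+02,  5.55666552e-03,  1.64335149e+01]), 'force': array([ 0.0759517 , -0.10748972, -0.06260186]), 'wrist_torque': array([-0.00078233,  0.02940152, -0.01989658]), 'grasp_force': 0.0, 'grip_width': 0.08692474286981526}
scene {'fx': 452.48449104164087, 'fy': 452.48449104164087, 'cx': 316.4248835794423, 'cy': 239.20929461052145, 'extrinsics': array([[-0.75410158, -0.65675294, -0.00252554,  0.34137353],
       [ 0.43562523, -0.50306711,  0.74642758, -0.28810524],
       [-0.49148903,  0.56178203,  0.66546186, -0.83821798],
       [ 0.        ,  0.        ,  0.        ,  1.        ]])}
side {'fx': 581.0095894569645, 'fy': 581.0095894569645, 'cx': 328.7990214624966, 'cy': 243.29379892601492, 'extrinsics': array([[ 0.99935556, -0.03137104, -0.01744476, -0.50414899],
       [ 0.03383658,  0.66109535,  0.74953854, -0.04943895],
       [-0.01198115, -0.74964578,  0.6617308 , -1.64166887],
       [ 0.        ,  0.        ,  0.        ,  1.        ]])}
wrist {'fx': 354.67247439315076, 'fy': 354.67247439315076, 'cx': 321.91964752720355, 'cy': 241.11203072740912, 'extrinsics': array([[ 0.28299855, -0.95911909, -0.001549  , -0.64940216],
       [ 0.92927327,  0.27459126, -0.24708464,  0.02992737],
       [ 0.23740894,  0.06848515,  0.96899266, -0.3893473 ],
       [ 0.        ,  0.        ,  0.        ,  1.        ]])}
```

View pics/scene0.png

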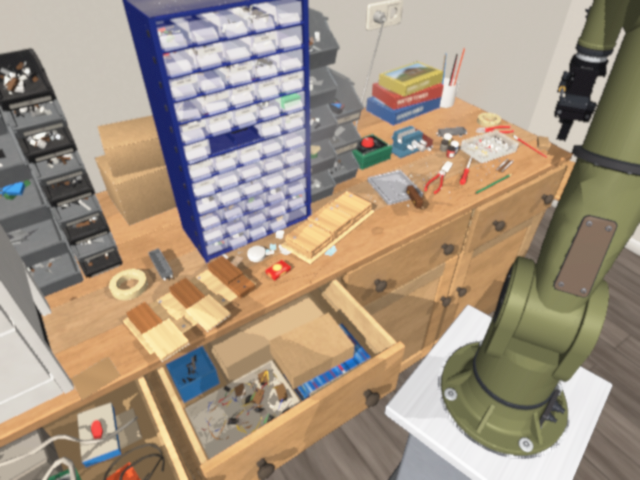

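View pics/side0.png

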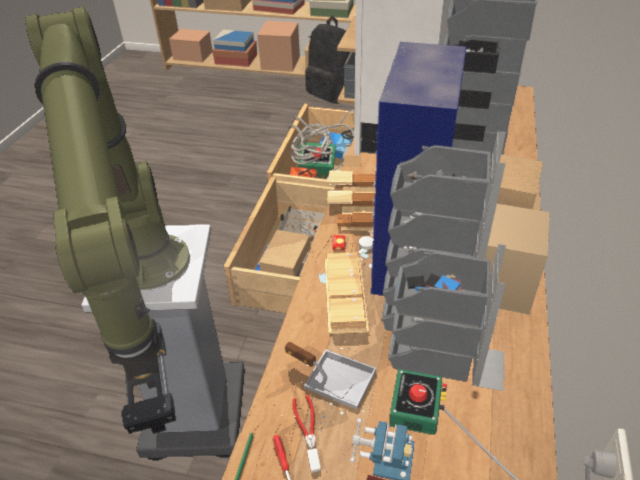

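The scene picture shows the turning board at about (190,310), the rack at (328,225), and the tray with the spatula at (395,187), handle towards the robot. I'll enlarge crops of these.

```bash
cat > h.py <<'E'
import numpy as np, cv2
from cell import env
def ray(p,u,v):
    E=np.array(p["extrinsics"]);R=E[:3,:3];t=E[:3,3]
    d=np.array([(u-p["cx"])/p["fx"],-(v-p["cy"])/p["fy"],-1]);return -R.T@t,R.T@d
def unproj(p,u,v,z):
    c,d=ray(p,u,v);return c+d*(z-c[2])/d[2]
def proj(p,X):
    E=np.array(p["extrinsics"]);c=E[:3,:3]@np.array(X)+E[:3,3]
    return p["cx"]+p["fx"]*c[0]/-c[2],p["cy"]-p["fy"]*c[1]/-c[2]
E
python3 - <<'E'
import cv2,numpy as np
s=cv2.imread("pics/scene0.png")
a=cv2.resize(s[245:365,110:270],(800,600),interpolation=cv2.INTER_CUBIC)
b=cv2.resize(s[160:280,270:430],(800,600),interpolation=cv2.INTER_CUBIC)
cv2.imwrite("pics/c1.png",a);cv2.imwrite("pics/c2.png",b)
E
```

```text
(no output)
```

View pics/c1.png

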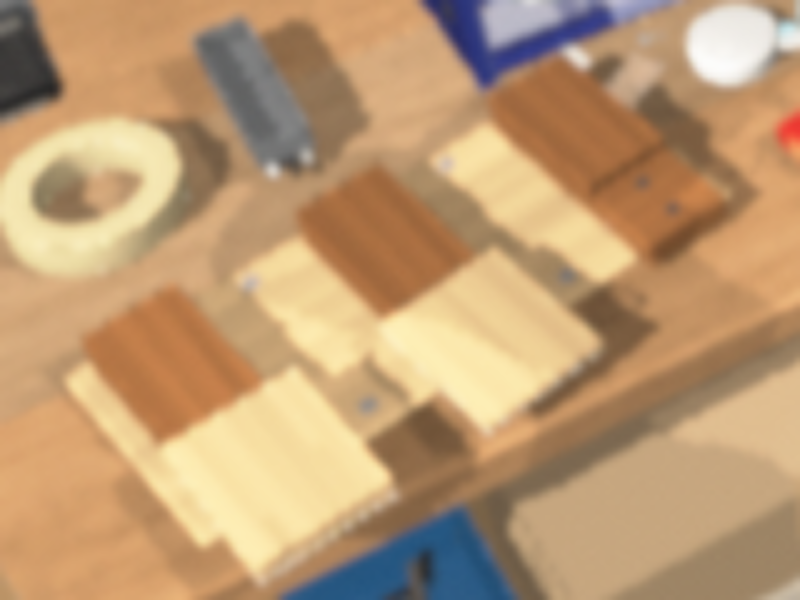

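View pics/c2.png

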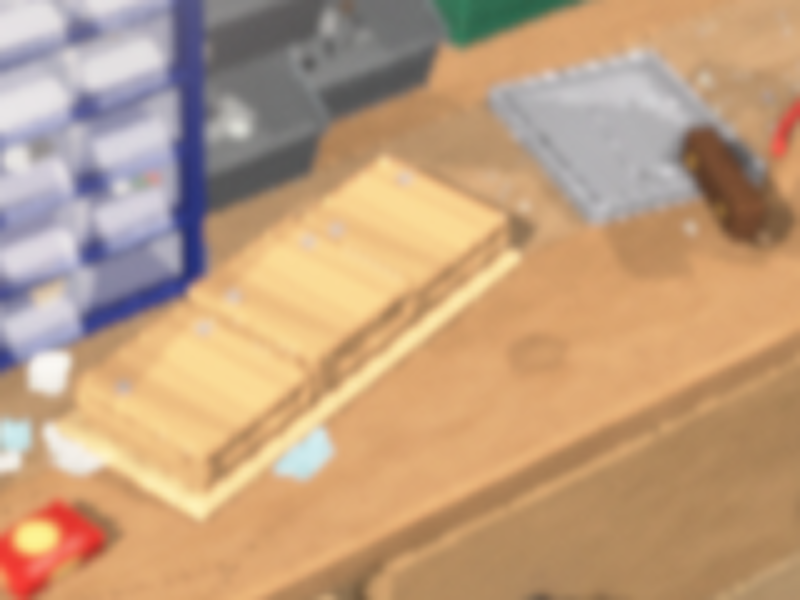

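The board's +y bay and middle bay hold pale panels; the -y bay is empty. Crop c1 shows the corners of the +y panel at (160,445), (290,365), (400,490) and (262,580). Crop c2 shows the rack foot's front edge from (203,518) to (520,258), and the tray corners at (490,93), (645,48), (770,160) and (595,220).

```bash
python3 - <<'E'
from h import *
np.set_printoptions(precision=4,suppress=True)
p=env.camera_params("scene")
def g(name,pts,o,z):
    P=[unproj(p,o[0]+(a+.5)/5-.5,o[1]+(b+.5)/5-.5,z)[:2] for a,b in pts]
    print(name,np.array(P).tolist() and np.array(P).round(4).tolist())
    L=[np.linalg.norm(P[i+1]-P[i]).round(3) for i in range(len(P)-1)]
    d=P[-1]-P[0];print("  len",L)
A=(110,245);B=(270,160)
for nm,pts in dict(padL=[(160,440),(80,345),(170,287),(262,380)],padM=[(385,315),(298,215),(378,165),(475,250)],padR=[(590,190),(490,100),(570,50),(665,135)]).items(): g(nm,pts,A,.026)
for z in(.026,.032):
  g("panL",[(160,445),(290,365),(400,490),(262,572)],A,z)
  g("panM",[(380,322),(490,250),(605,345),(490,425)],A,z)
g("foot",[(55,430),(203,518),(520,258)],B,.008)
g("blkL44",[(80,385),(205,478),(310,375),(190,290)],B,.044)
g("blkL38",[(80,385),(205,478),(310,375),(190,290)],B,.038)
g("blkMR38",[(190,290),(310,372),(408,300),(510,218),(385,155)],B,.038)
g("tray",[(490,93),(645,48),(770,160),(595,220)],B,.012)
g("handle",[(750,240),(690,135)],B,.045)
E
```

```text
padL [[0.6039, 0.3636], [0.6719, 0.3582], [0.671, 0.3154], [0.5985, 0.3188]]
  len [np.float64(0.068), np.float64(0.043), np.float64(0.073)]
padM [[0.5883, 0.2643], [0.6642, 0.2546], [0.6624, 0.2127], [0.5885, 0.2161]]
  len [np.float64(0.077), np.float64(0.042), np.float64(0.074)]
padR [[0.5778, 0.1597], [0.657, 0.1528], [0.6548, 0.1061], [0.578, 0.1145]]
  len [np.float64(0.079), np.float64(0.047), np.float64(0.077)]
panL [[0.6018, 0.365], [0.5963, 0.3066], [0.511, 0.315], [0.5204, 0.3728]]
  len [np.float64(0.059), np.float64(0.086), np.float64(0.059)]
panM [[0.5868, 0.268], [0.5835, 0.2118], [0.5053, 0.2136], [0.5091, 0.2715]]
  len [np.float64(0.056), np.float64(0.078), np.float64(0.058)]
panL [[0.5967, 0.3665], [0.5913, 0.3086], [0.5067, 0.3168], [0.5159, 0.3743]]
  len [np.float64(0.058), np.float64(0.085), np.float64(0.058)]
panM [[0.5819, 0.2702], [0.5786, 0.2145], [0.501, 0.2163], [0.5048, 0.2737]]
  len [np.float64(0.056), np.float64(0.078), np.float64(0.058)]
foot [[0.5885, -0.0194], [0.491, -0.0212], [0.4939, -0.2852]]
  len [np.float64(0.098), np.float64(0.264)]
blkL44 [[0.573, -0.0238], [0.4834, -0.0147], [0.4929, -0.103], [0.5816, -0.1138]]
  len [np.float64(0.09), np.float64(0.089), np.float64(0.089)]
blkL38 [[0.578, -0.0286], [0.4876, -0.0194], [0.4972, -0.1084], [0.5866, -0.1192]]
  len [np.float64(0.091), np.float64(0.09), np.float64(0.09)]
blkMR38 [[0.5866, -0.1192], [0.4987, -0.1101], [0.4965, -0.1864], [0.4978, -0.2772], [0.5842, -0.2788]]
  len [np.float64(0.088), np.float64(0.076), np.float64(0.091), np.float64(0.086)]
tray [[0.5977, -0.3986], [0.5549, -0.5], [0.436, -0.4485], [0.4797, -0.3358]]
  len [np.float64(0.11), np.float64(0.13), np.float64(0.121)]
handle [[0.3864, -0.3362], [0.4619, -0.3968]]
  len [np.float64(0.097)]
```

```bash
cat >> h.py <<'E'
from scipy.spatial.transform import Rotation as Ro
np.set_printoptions(precision=4,suppress=True)
def pose(): 
    o=env.get_obs();return o,np.array(o["tool_pos"]),Ro.from_euler("xyz",o["tool_rot"],degrees=True)
def plan(X,rpy):
    "shift in tool axes (cm) done first, then turn (rotvec deg)"
    o,p,R=pose();T=Ro.from_euler("xyz",rpy,degrees=True)
    print("t %.1f pos %s rot %s"%(o["time_s"],p.round(4),np.round(o["tool_rot"],1)))
    print(" shift cm",(R.inv().apply(np.array(X)-p)*100).round(2)," turn",np.degrees((R.inv()*T).as_rotvec()).round(2))
def snap(n,name,crop=None,size=(800,600)):
    p=env.camera_params(n);im=env.read_camera(n)[:,:,::-1]
    cv2.imwrite(f"pics/{name}_full.png",im)
    np.save(f"pics/{name}.npy",p,allow_pickle=True)
    if crop: x,y,w,h=crop; im=cv2.resize(im[y:y+h,x:x+w],size,interpolation=cv2.INTER_CUBIC)
    cv2.imwrite(f"pics/{name}.png",im)
def cam(name): return np.load(f"pics/{name}.npy",allow_pickle=True).item()
E
python3 - <<'E'
from h import *
o,p,R=pose();P=env.camera_params("wrist");E=P["extrinsics"]
c=-E[:3,:3].T@E[:3,3];print("cam in tool",R.inv().apply(c-p),"axis in tool",R.inv().apply(-E[2,:3]))
plan([.42,-.37,.22],[180,0,-38])
E
```

```text
cam in tool [ 0.0673  0.0002 -0.1621] axis in tool [-0.247   0.0002  0.969 ]
t 0.1 pos [ 0.1837 -0.6231  0.2217] rot [-179.9    0.    16.4]
 shift cm [ 29.83 -17.59   0.19]  turn [-0.07  0.05 54.43]
```

>>> {"fn": "jog_arm", "kwargs": {
  "motion": [
    {"x": 3.7,"y": -2.2},
    {"x": 3.7,"y": -2.2},
    {"x": 3.7,"y": -2.2},
    {"x": 3.7,"y": -2.2},
    {"x": 3.7,"y": -2.2}
  ],
  "claw": 1
}}

```text
$.motion[0]: bad value
```

>>> {"fn": "jog_arm", "kwargs": {
  "motion": [
    {"x": 3.7,"y": -2.2},
    {"x": 3.7,"y": -2.2},
    {"x": 3.7,"y": -2.2},
    {"az": 7},
    {"az": 7}
  ]
}}

```text
$.motion[0]: bad value
```

>>> {"fn": "jog_arm", "kwargs": {
  "motion": [
    {"az": 8},
    {"az": 8},
    {"az": 8},
    {"az": 8},
    {"az": 8}
  ]
}}

```text
$.motion[0]: bad value
```

```bash
python3 - <<'E'
from h import *
snap("wrist","w1")
plan([.42,-.37,.22],[180,0,-38])
E
```

```text
t 0.2 pos [ 0.1837 -0.6232  0.2219] rot [-179.9    0.    16.4]
 shift cm [ 29.82 -17.6    0.21]  turn [-0.06  0.04 54.43]
```

View pics/w1.png

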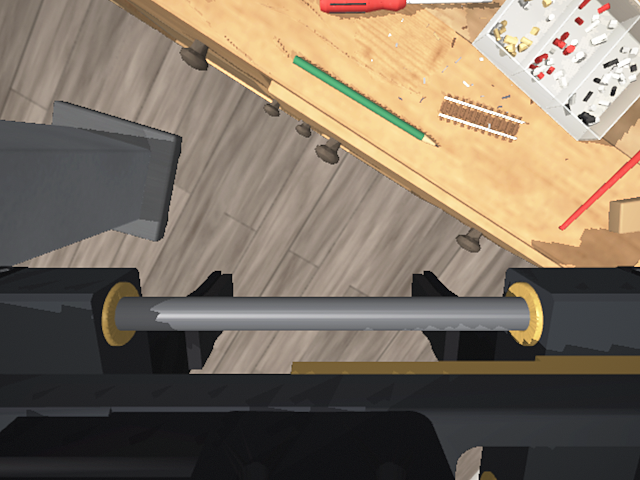

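The moves were refused because every row needs all six numbers; the picture only shows the floor and the bench edge. I'll resend with complete rows.

>>> {"fn": "jog_arm", "kwargs": {
  "motion": [
    {"x": 3.7,"y": -2.2,"z": 0,"ax": 0,"ay": 0,"az": 0},
    {"x": 3.7,"y": -2.2,"z": 0,"ax": 0,"ay": 0,"az": 0},
    {"x": 3.7,"y": -2.2,"z": 0,"ax": 0,"ay": 0,"az": 0},
    {"x": 3.7,"y": -2.2,"z": 0,"ax": 0,"ay": 0,"az": 0},
    {"x": 3.7,"y": -2.2,"z": 0,"ax": 0,"ay": 0,"az": 0}
  ],
  "claw": 1
}}

```text
time_s: 0.7
tool_pos: [0.3311, -0.4641, 0.2225]
tool_rot: [180.0, 0.0, 16.4]
force: [0.7, -0.6, 0.1]
grip_width: 0.0873
grasp_force: 0.0
```

>>> {"fn": "jog_arm", "kwargs": {
  "motion": [
    {"x": 3.7,"y": -2.2,"z": 0,"ax": 0,"ay": 0,"az": 0},
    {"x": 3.7,"y": -2.2,"z": 0,"ax": 0,"ay": 0,"az": 0},
    {"x": 3.7,"y": -2.2,"z": 0,"ax": 0,"ay": 0,"az": 0},
    {"x": 0,"y": 0,"z": 0,"ax": 0,"ay": 0,"az": 7},
    {"x": 0,"y": 0,"z": 0,"ax": 0,"ay": 0,"az": 7}
  ]
}}

```text
time_s: 1.2
tool_pos: [0.4193, -0.3691, 0.2225]
tool_rot: [-180.0, -0.0, 2.4]
force: [-1.0, -1.4, 0.2]
grip_width: 0.0869
grasp_force: 0.0
```

>>> {"fn": "jog_arm", "kwargs": {
  "motion": [
    {"x": 0,"y": 0,"z": 0,"ax": 0,"ay": 0,"az": 8},
    {"x": 0,"y": 0,"z": 0,"ax": 0,"ay": 0,"az": 8},
    {"x": 0,"y": 0,"z": 0,"ax": 0,"ay": 0,"az": 8},
    {"x": 0,"y": 0,"z": 0,"ax": 0,"ay": 0,"az": 8},
    {"x": 0,"y": 0,"z": 0,"ax": 0,"ay": 0,"az": 8}
  ]
}}

```text
time_s: 1.7
tool_pos: [0.4178, -0.3708, 0.2224]
tool_rot: [180.0, 0.0, -37.9]
force: [-0.3, -0.3, 0.3]
grip_width: 0.087
grasp_force: 0.0
```

```bash
python3 - <<'E'
from h import *
snap("wrist","w2")
plan([.42,-.37,.22],[180,0,-38])
E
```

```text
t 1.8 pos [ 0.4178 -0.3709  0.2224] rot [180.    0.  -38.2]
 shift cm [ 0.12 -0.21  0.24]  turn [ 0.01  0.02 -0.2 ]
```

View pics/w2.png

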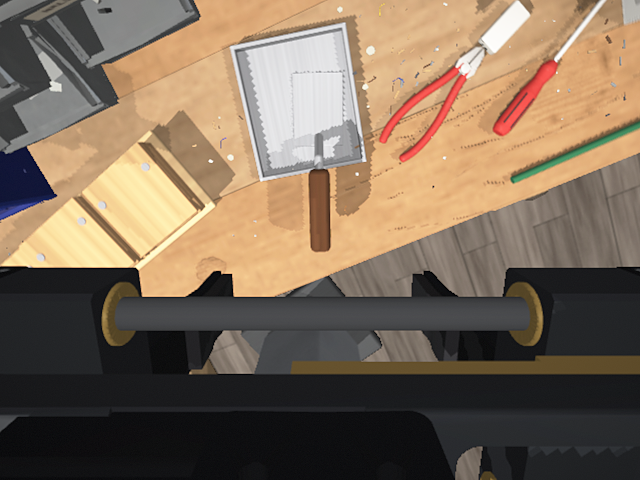

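The spatula lies in the tray. Its handle's top face runs from (318.5,170) to (320.5,250) and its blade tip is at (318,72).

```bash
python3 - <<'E'
from h import *
p=cam("w2")
f=unproj(p,318.5,170,.052);r=unproj(p,320.3,249,.052);t=unproj(p,317.5,72,.0045)
print(f,r,np.linalg.norm(f-r),"tip",t)
yaw=np.degrees(np.arctan2(*(f-r)[1::-1]));print(yaw)
d=(f-r)/np.linalg.norm(f-r)
g=(f-.028*d+r+.052*d)/2;g2=t-d*.12;print(g,g2)
q=[unproj(p,u,v,.012) for u,v in((232,46),(347,23),(366,161),(261,181))]
for a in q:print("tray",a)
print(sum(q)/4)
g[2]=.039-.019;plan(g,[180,0,yaw])
E
```

```text
[ 0.4594 -0.3993  0.052 ] [ 0.3989 -0.3542  0.052 ] 0.07545568052447649 tip [ 0.533  -0.4551  0.0045]
-36.697469350958606
[ 0.4387 -0.3839  0.052 ] [ 0.4368 -0.3834  0.0045]
tray [ 0.5995 -0.4042  0.012 ]
tray [ 0.5481 -0.5021  0.012 ]
tray [ 0.4352 -0.4417  0.012 ]
tray [ 0.4858 -0.3437  0.012 ]
[ 0.5171 -0.4229  0.012 ]
t 1.8 pos [ 0.4178 -0.3709  0.2224] rot [180.    0.  -38.2]
 shift cm [ 2.46 -0.28 20.23]  turn [ 0.01  0.02 -1.5 ]
```

>>> {"fn": "jog_arm", "kwargs": {
  "motion": [
    {"x": 2.4,"y": -0.3,"z": 0,"ax": 0,"ay": 0,"az": -1.5},
    {"x": 0,"y": 0,"z": 4,"ax": 0,"ay": 0,"az": 0},
    {"x": 0,"y": 0,"z": 4,"ax": 0,"ay": 0,"az": 0},
    {"x": 0,"y": 0,"z": 4,"ax": 0,"ay": 0,"az": 0},
    {"x": 0,"y": 0,"z": 3,"ax": 0,"ay": 0,"az": 0}
  ]
}}

```text
time_s: 2.25
tool_pos: [0.4377, -0.3823, 0.0698]
tool_rot: [-180.0, 0.2, -35.9]
force: [-0.0, -0.4, 0.2]
grip_width: 0.0866
grasp_force: 0.0
```

>>> {"fn": "jog_arm", "kwargs": {
  "motion": [
    {"x": 0,"y": 0,"z": 2,"ax": 0,"ay": 0,"az": 0},
    {"x": 0,"y": 0,"z": 2,"ax": 0,"ay": 0,"az": 0},
    {"x": 0,"y": 0,"z": 1.2,"ax": 0,"ay": 0,"az": 0},
    {"x": 0,"y": 0,"z": 0,"ax": 0,"ay": 0,"az": 0},
    {"x": 0,"y": 0,"z": 0,"ax": 0,"ay": 0,"az": 0}
  ]
}}

```text
time_s: 2.75
tool_pos: [0.4392, -0.3835, 0.0211]
tool_rot: [180.0, -0.0, -36.0]
force: [-0.0, 0.1, -0.1]
grip_width: 0.0872
grasp_force: 0.0
```

>>> {"fn": "jog_arm", "kwargs": {
  "motion": [
    {"x": 0,"y": 0,"z": 0,"ax": 0,"ay": 0,"az": 0},
    {"x": 0,"y": 0,"z": 0,"ax": 0,"ay": 0,"az": 0},
    {"x": 0,"y": 0,"z": 0,"ax": 0,"ay": 0,"az": 0},
    {"x": 0,"y": 0,"z": 0,"ax": 0,"ay": 0,"az": 0},
    {"x": 0,"y": 0,"z": 0,"ax": 0,"ay": 0,"az": 0}
  ],
  "claw": -1,
  "squeeze": 55
}}

```text
time_s: 3.25
tool_pos: [0.4389, -0.3833, 0.0208]
tool_rot: [180.0, -0.0, -36.1]
force: [-0.1, 0.1, -0.5]
grip_width: 0.055
grasp_force: 0.0
```

>>> {"fn": "jog_arm", "kwargs": {
  "motion": [
    {"x": 0,"y": 0,"z": 0,"ax": 0,"ay": 0,"az": 0},
    {"x": 0,"y": 0,"z": 0,"ax": 0,"ay": 0,"az": 0},
    {"x": 0,"y": 0,"z": 0,"ax": 0,"ay": 0,"az": 0},
    {"x": 0,"y": 0,"z": 0,"ax": 0,"ay": 0,"az": 0},
    {"x": 0,"y": 0,"z": 0,"ax": 0,"ay": 0,"az": 0}
  ]
}}

```text
time_s: 3.75
tool_pos: [0.4388, -0.3833, 0.0205]
tool_rot: [180.0, 0.0, -36.1]
force: [0.4, -0.1, 0.8]
grip_width: 0.0197
grasp_force: 54.9
```

>>> {"fn": "jog_arm", "kwargs": {
  "motion": [
    {"x": 0,"y": 0,"z": -2,"ax": 0,"ay": 0,"az": 0},
    {"x": 0,"y": 0,"z": -4,"ax": 0,"ay": 0,"az": 0},
    {"x": 0,"y": 0,"z": -4,"ax": 0,"ay": 0,"az": 0},
    {"x": 0,"y": 0,"z": -4,"ax": 0,"ay": 0,"az": 0},
    {"x": 0,"y": 0,"z": -4,"ax": 0,"ay": 0,"az": 0}
  ]
}}

```text
time_s: 4.25
tool_pos: [0.4384, -0.3828, 0.2018]
tool_rot: [180.0, 0.0, -36.1]
force: [0.0, -0.7, -2.8]
grip_width: 0.0195
grasp_force: 54.9
```

>>> {"fn": "jog_arm", "kwargs": {
  "motion": [
    {"x": 0,"y": 0,"z": 0,"ax": 0,"ay": 0,"az": -6},
    {"x": 0,"y": 0,"z": 0,"ax": 0,"ay": 0,"az": -7},
    {"x": 0,"y": 0,"z": 0,"ax": 0,"ay": 0,"az": -7},
    {"x": 0,"y": 0,"z": 0,"ax": 0,"ay": 0,"az": -6},
    {"x": 0,"y": 0,"z": 0,"ax": 0,"ay": 0,"az": -6}
  ]
}}

```text
time_s: 4.75
tool_pos: [0.4385, -0.3829, 0.2001]
tool_rot: [-180.0, 0.1, -3.8]
force: [-0.4, 0.5, -0.8]
grip_width: 0.0192
grasp_force: 54.9
```

```bash
python3 - <<'E'
from h import *
plan([.44,.18,.2],[180,0,-4])
E
```

```text
t 4.8 pos [ 0.4385 -0.3829  0.2001] rot [-180.     0.1   -3.8]
 shift cm [ -3.59 -56.18   0.04]  turn [-0.03  0.05  0.18]
```

>>> {"fn": "jog_arm", "kwargs": {
  "motion": [
    {"x": -0.24,"y": -3.75,"z": 0,"ax": 0,"ay": 0,"az": 0},
    {"x": -0.24,"y": -3.75,"z": 0,"ax": 0,"ay": 0,"az": 0},
    {"x": -0.24,"y": -3.75,"z": 0,"ax": 0,"ay": 0,"az": 0},
    {"x": -0.24,"y": -3.75,"z": 0,"ax": 0,"ay": 0,"az": 0},
    {"x": -0.24,"y": -3.75,"z": 0,"ax": 0,"ay": 0,"az": 0}
  ]
}}

```text
time_s: 5.25
tool_pos: [0.4396, -0.1936, 0.2002]
tool_rot: [180.0, 0.0, -4.1]
force: [0.9, -0.4, -1.1]
grip_width: 0.0194
grasp_force: 54.9
```

>>> {"fn": "jog_arm", "kwargs": {
  "motion": [
    {"x": -0.24,"y": -3.75,"z": 0,"ax": 0,"ay": 0,"az": 0},
    {"x": -0.24,"y": -3.75,"z": 0,"ax": 0,"ay": 0,"az": 0},
    {"x": -0.24,"y": -3.75,"z": 0,"ax": 0,"ay": 0,"az": 0},
    {"x": -0.24,"y": -3.75,"z": 0,"ax": 0,"ay": 0,"az": 0},
    {"x": -0.24,"y": -3.75,"z": 0,"ax": 0,"ay": 0,"az": 0}
  ]
}}

```text
time_s: 5.75
tool_pos: [0.4409, -0.0059, 0.2003]
tool_rot: [180.0, 0.0, -4.1]
force: [0.0, 0.6, -0.5]
grip_width: 0.0194
grasp_force: 54.9
```

>>> {"fn": "jog_arm", "kwargs": {
  "motion": [
    {"x": -0.24,"y": -3.75,"z": 0,"ax": 0,"ay": 0,"az": 0},
    {"x": -0.24,"y": -3.75,"z": 0,"ax": 0,"ay": 0,"az": 0},
    {"x": -0.24,"y": -3.75,"z": 0,"ax": 0,"ay": 0,"az": 0},
    {"x": -0.24,"y": -3.75,"z": 0,"ax": 0,"ay": 0,"az": 0},
    {"x": -0.24,"y": -3.75,"z": 0,"ax": 0,"ay": 0,"az": 0}
  ]
}}

```text
time_s: 6.25
tool_pos: [0.4423, 0.1818, 0.2004]
tool_rot: [180.0, -0.0, -4.1]
force: [1.3, -0.2, -0.9]
grip_width: 0.0191
grasp_force: 54.9
```

>>> {"fn": "jog_arm", "kwargs": {
  "motion": [
    {"x": 0,"y": 0,"z": 0,"ax": 0,"ay": 0,"az": 0},
    {"x": 0,"y": 0,"z": 0,"ax": 0,"ay": 0,"az": 0},
    {"x": 0,"y": 0,"z": 0,"ax": 0,"ay": 0,"az": 0},
    {"x": 0,"y": 0,"z": 0,"ax": 0,"ay": 0,"az": 0},
    {"x": 0,"y": 0,"z": 0,"ax": 0,"ay": 0,"az": 0}
  ]
}}

```text
time_s: 6.75
tool_pos: [0.443, 0.1793, 0.2004]
tool_rot: [180.0, -0.0, -4.2]
force: [-1.0, 0.0, -1.5]
grip_width: 0.0196
grasp_force: 54.9
```

```bash
python3 - <<'E'
from h import *
plan([.44,.18,.2],[180,0,-4])
snap("wrist","w3")
E
```

```text
t 6.8 pos [0.443  0.1793 0.2004] rot [180.   -0.   -4.2]
 shift cm [-0.31 -0.05  0.04]  turn [ 0.03 -0.   -0.19]
```

View pics/w3.png

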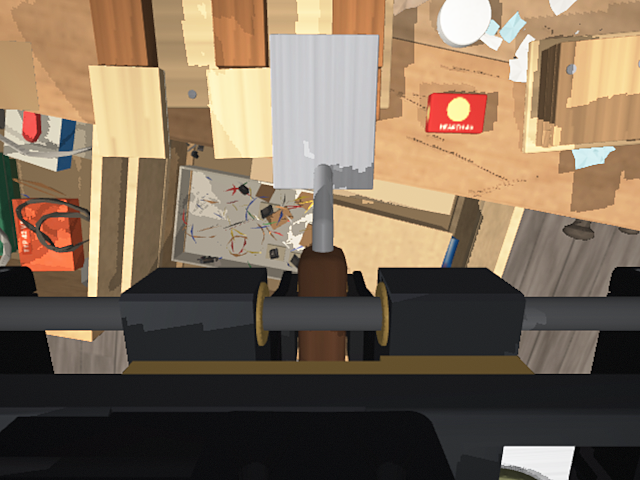

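Panel L has corners (89,65), (163,67), (167,157), (91,157). Panel M has its far-left corner at (208,67) and near-left at (213,157). The blade is straight in the grip, its tip edge running from (270,35) to (378,35).

```bash
python3 - <<'E'
from h import *
p=cam("w3")
for z in(.026,.032):
    for q in([(89,65),(163,67),(167,157),(91,157)],[(208,67),(213,157),(272,157)]):
        P=[unproj(p,u,v,z)[:2] for u,v in q];print(z,np.array(P).tolist() and np.array(P).round(4).tolist(),[np.linalg.norm(a-b).round(4) for a,b in zip(P,P[1:])])
o,t,R=pose()
tip=t+R.apply([.12,0,-.019+.036]);print("tip est",tip,proj(p,tip))
print("padL far etc",[unproj(p,u,v,.026)[:2] for u,v in((96,0),(153,0),(158,66),(214,0),(265,0))])
s=cam.__class__
ps=env.camera_params("side");print("side px:",[tuple(np.round(proj(ps,X))) for X in([.6,.335,.026],[.52,.34,.026],[.58,.24,.026],[.51,.24,.026])])
im=env.read_camera("side")[:,:,::-1];cv2.imwrite("pics/s2.png",cv2.resize(im[160:310,300:500],(800,600),interpolation=cv2.INTER_CUBIC))
E
```

```text
0.026 [[0.5969, 0.3705], [0.5907, 0.3067], [0.515, 0.317], [0.5201, 0.3869]] [np.float64(0.0641), np.float64(0.0763), np.float64(0.0701)]
0.026 [[0.5878, 0.2677], [0.5119, 0.2747], [0.5079, 0.2204]] [np.float64(0.0762), np.float64(0.0544)]
0.032 [[0.5954, 0.367], [0.5892, 0.3044], [0.5149, 0.3145], [0.52, 0.3831]] [np.float64(0.0629), np.float64(0.075), np.float64(0.0688)]
0.032 [[0.5864, 0.266], [0.5119, 0.2729], [0.508, 0.2196]] [np.float64(0.0748), np.float64(0.0535)]
tip est [0.5627 0.1708 0.1835] (np.float64(321.0308134474813), np.float64(30.82816858773998))
padL far etc [array([0.6454, 0.353 ]), array([0.642 , 0.3057]), array([0.5918, 0.3109]), array([0.6383, 0.2549]), array([0.6352, 0.2125])]
side px: [(np.float64(355.0), np.float64(178.0)), (np.float64(330.0), np.float64(178.0)), (np.float64(350.0), np.float64(196.0)), (np.float64(328.0), np.float64(196.0))]
```

View pics/s2.png

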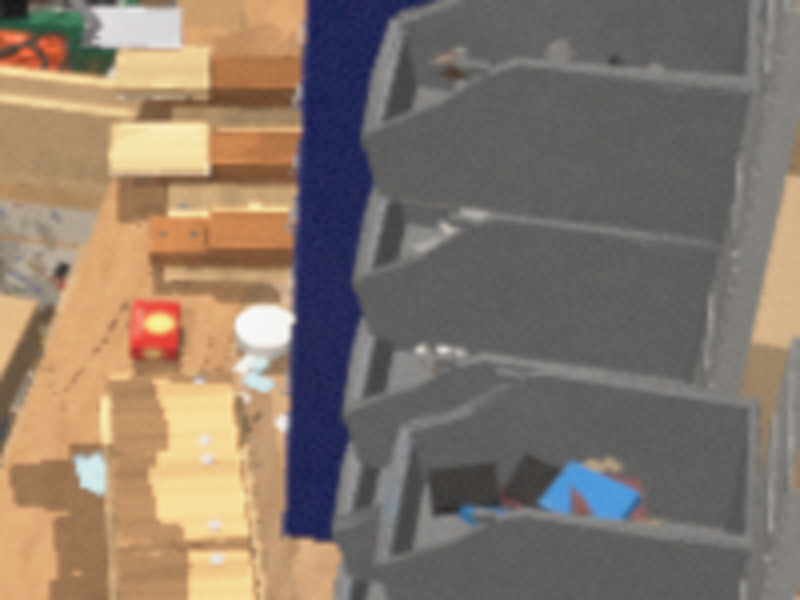

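```bash
cat >> h.py <<'E'
XH=np.array([np.cos(np.radians(-5.5)),np.sin(np.radians(-5.5)),0]);ZH=np.array([0,0,1.])
STEP=dict(M=np.array([.587,.239,0]),L=np.array([.597,.339,0]))
def tool_for_tip(bay,s,z,th):
    "TCP position for tip at s (m along board x from step), height z, blade pitch th deg"
    c,k=np.cos(np.radians(th)),np.sin(np.radians(th))
    xs=c*XH+k*ZH; zt=-(c*ZH-k*XH)
    return STEP[bay]+s*XH+z*ZH-.118*xs-.017*zt
E
python3 - <<'E'
from h import *
plan(tool_for_tip("M",-.098,.2,0),[180,0,-4.7])
r=.05;prev=None
def tp(ph): return -.002-r*np.cos(ph),.0185+r*np.sin(ph)
phs=np.radians(np.concatenate([[0],np.arange(1,24)*5]))
th=0;P=tool_for_tip("M",*tp(0),0)
for ph in phs[1:]:
    t2=min(np.degrees(ph)*.9,28);Q=tool_for_tip("M",*tp(ph),t2)
    c,k=np.cos(np.radians(th)),np.sin(np.radians(th));xs=c*XH+k*ZH;zt=-(c*ZH-k*XH);d=(Q-P)*100
    print("%4.0f x %.2f z %.2f ay %.1f  tcp z %.3f"%(np.degrees(ph),d@xs,d@zt,t2-th,Q[2]));P,th=Q,t2
E
```

```text
t 6.8 pos [0.4429 0.1797 0.2005] rot [180.   -0.   -4.1]
 shift cm [-7.66 -7.46 -1.65]  turn [ 0.02 -0.01  0.55]
   5 x -0.08 z 0.50 ay 4.5  tcp z 0.031
  10 x -0.01 z 0.50 ay 4.5  tcp z 0.026
  15 x 0.06 z 0.53 ay 4.5  tcp z 0.020
  20 x 0.13 z 0.56 ay 4.5  tcp z 0.015
  25 x 0.19 z 0.60 ay 4.5  tcp z 0.010
  30 x 0.24 z 0.65 ay 4.5  tcp z 0.005
  35 x 0.35 z -0.02 ay 1.0  tcp z 0.007
  40 x 0.40 z -0.18 ay 0.0  tcp z 0.010
  45 x 0.41 z -0.15 ay 0.0  tcp z 0.013
  50 x 0.42 z -0.11 ay 0.0  tcp z 0.016
  55 x 0.43 z -0.07 ay 0.0  tcp z 0.019
  60 x 0.43 z -0.03 ay 0.0  tcp z 0.021
  65 x 0.44 z 0.00 ay 0.0  tcp z 0.023
  70 x 0.43 z 0.04 ay 0.0  tcp z 0.025
  75 x 0.43 z 0.08 ay 0.0  tcp z 0.026
  80 x 0.42 z 0.12 ay 0.0  tcp z 0.027
  85 x 0.41 z 0.15 ay 0.0  tcp z 0.028
  90 x 0.39 z 0.19 ay 0.0  tcp z 0.028
  95 x 0.38 z 0.22 ay 0.0  tcp z 0.028
 100 x 0.36 z 0.25 ay 0.0  tcp z 0.027
 105 x 0.33 z 0.28 ay 0.0  tcp z 0.026
 110 x 0.31 z 0.31 ay 0.0  tcp z 0.025
 115 x 0.28 z 0.34 ay 0.0  tcp z 0.023
```

>>> {"fn": "jog_arm", "kwargs": {
  "motion": [
    {"x": -3,"y": -2.5,"z": 0,"ax": 0,"ay": 0,"az": 0},
    {"x": -3,"y": -2.5,"z": 0,"ax": 0,"ay": 0,"az": 0.5},
    {"x": -1.7,"y": -2.5,"z": 0,"ax": 0,"ay": 0,"az": 0},
    {"x": 0,"y": 0,"z": 3,"ax": 0,"ay": 0,"az": 0},
    {"x": 0,"y": 0,"z": 3,"ax": 0,"ay": 0,"az": 0}
  ]
}}

```text
time_s: 7.35
tool_pos: [0.3721, 0.2619, 0.1408]
tool_rot: [-180.0, -0.2, -4.5]
force: [0.0, -1.1, -1.9]
grip_width: 0.0195
grasp_force: 54.9
```

>>> {"fn": "jog_arm", "kwargs": {
  "motion": [
    {"x": 0,"y": 0,"z": 3,"ax": 0,"ay": 0,"az": 0},
    {"x": 0,"y": 0,"z": 3,"ax": 0,"ay": 0,"az": 0},
    {"x": 0,"y": 0,"z": 0,"ax": 0,"ay": 0,"az": 0},
    {"x": 0,"y": 0,"z": 0,"ax": 0,"ay": 0,"az": 0},
    {"x": 0,"y": 0,"z": 0,"ax": 0,"ay": 0,"az": 0}
  ]
}}

```text
time_s: 7.85
tool_pos: [0.3728, 0.2616, 0.0822]
tool_rot: [-179.9, -0.1, -4.6]
force: [1.3, -0.6, -0.7]
grip_width: 0.0195
grasp_force: 54.9
```

```bash
python3 - <<'E'
from h import *
plan(tool_for_tip("M",-.098,.0135,0),[180,0,-4.7])
snap("wrist","w4")
E
```

```text
t 7.8 pos [0.3728 0.2616 0.0822] rot [-179.9   -0.1   -4.6]
 shift cm [-0.08  0.2   5.17]  turn [-0.07 -0.14  0.12]
```

View pics/w4.png

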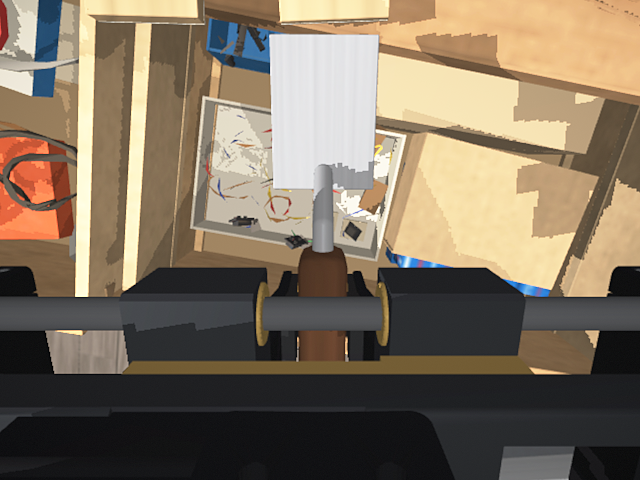

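Panel M's near edge lies at v≈20, from u=280 to 388, and L's at v≈22, from u=90 to 204. The blade tip is centred at u=324. I'll enlarge the edges to judge thickness.

```bash
python3 - <<'E'
from h import *
p=cam("w4")
im=cv2.imread("pics/w4_full.png")
cv2.imwrite("pics/c4.png",cv2.resize(im[0:40,70:400],None,fx=2.4,fy=8,interpolation=cv2.INTER_CUBIC))
for q in([(280,20),(388,18)],[(90,22),(204,22)]):
    for z in(.020,): print([unproj(p,u,v,z) for u,v in q])
E
```

```text
[array([0.5132, 0.2739, 0.02  ]), array([0.5094, 0.2132, 0.02  ])]
[array([0.5208, 0.381 , 0.02  ]), array([0.5157, 0.3168, 0.02  ])]
```

View pics/c4.png

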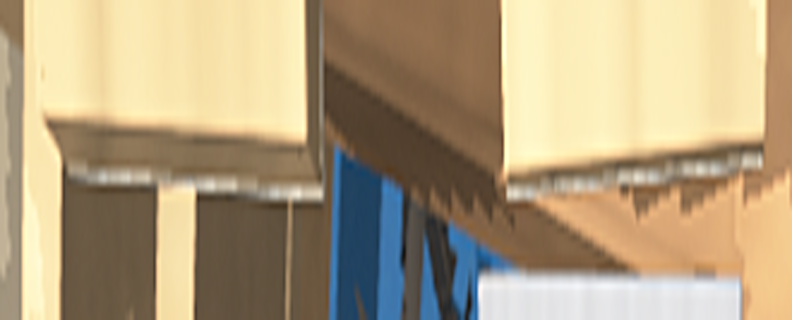

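Panel L is the thick one (tall near face); M is thin. I'll lower the blade, slide it under M and lift along an arc.

>>> {"fn": "jog_arm", "kwargs": {
  "motion": [
    {"x": 0,"y": 0.35,"z": 1,"ax": 0,"ay": 0,"az": 0},
    {"x": 0,"y": 0,"z": 1.5,"ax": 0,"ay": 0,"az": 0},
    {"x": 0,"y": 0,"z": 1.5,"ax": 0,"ay": 0,"az": 0},
    {"x": 0,"y": 0,"z": 1.1,"ax": 0,"ay": 0,"az": 0},
    {"x": 0,"y": 0,"z": 0,"ax": 0,"ay": 0,"az": 0}
  ]
}}

```text
time_s: 8.4
tool_pos: [0.3703, 0.2566, 0.0283]
tool_rot: [179.9, 0.1, -4.6]
force: [-0.2, 1.1, -1.1]
grip_width: 0.0194
grasp_force: 54.9
```

>>> {"fn": "jog_arm", "kwargs": {
  "motion": [
    {"x": 0,"y": 0,"z": 0,"ax": 0,"ay": 0,"az": 0},
    {"x": 0.5,"y": 0,"z": 0,"ax": 0,"ay": 0,"az": 0},
    {"x": 1,"y": 0,"z": 0,"ax": 0,"ay": 0,"az": 0},
    {"x": 0.5,"y": 0,"z": 0,"ax": 0,"ay": 0,"az": 0},
    {"x": 0,"y": 0,"z": 0,"ax": 0,"ay": 0,"az": 0}
  ]
}}

```text
time_s: 8.9
tool_pos: [0.3927, 0.2557, 0.0298]
tool_rot: [-180.0, -0.0, -4.7]
force: [-0.1, 0.2, -2.1]
grip_width: 0.0195
grasp_force: 54.9
```

```bash
python3 - <<'E'
from h import *
plan(tool_for_tip("M",-.048,.0135,0),[180,0,-4.7]);print(env.get_obs()["force"])
im=env.read_camera("wrist")[:,:,::-1]
a=cv2.resize(im[0:80,60:420],None,fx=2.2,fy=5,interpolation=cv2.INTER_CUBIC)
cv2.imwrite("pics/c5.png",a)
E
```

```text
t 8.9 pos [0.3927 0.2557 0.0298] rot [-180.    -0.    -4.7]
 shift cm [ 2.91 -0.15 -0.06]  turn [-0.05 -0.03  0.04]
[-0.086   0.2166 -2.0592]
```

View pics/c5.png

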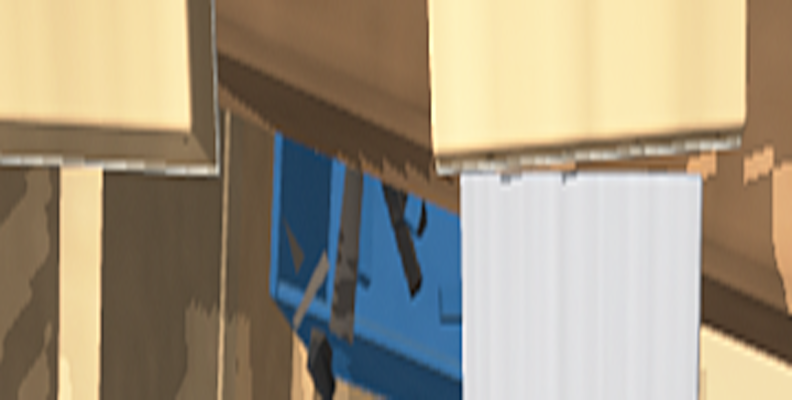

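The blade is centred under M's near edge, just short of it. Now I'll go in by 3 cm and tip.

>>> {"fn": "jog_arm", "kwargs": {
  "motion": [
    {"x": 1,"y": 0,"z": 0,"ax": 0,"ay": 0,"az": 0},
    {"x": 1,"y": 0,"z": 0,"ax": 0,"ay": 0,"az": 0},
    {"x": 0.9,"y": 0,"z": 0,"ax": 0,"ay": 0,"az": 0},
    {"x": 0,"y": 0,"z": -0.3,"ax": 0,"ay": 0,"az": 0},
    {"x": 0,"y": 0,"z": -0.3,"ax": 0,"ay": 0,"az": 0}
  ]
}}

```text
time_s: 9.45
tool_pos: [0.42, 0.2536, 0.0356]
tool_rot: [-180.0, 0.1, -4.6]
force: [-0.8, -0.3, -1.1]
grip_width: 0.0194
grasp_force: 54.9
```

>>> {"fn": "jog_arm", "kwargs": {
  "motion": [
    {"x": 0.03,"y": 0,"z": -0.44,"ax": 0,"ay": 0,"az": 0},
    {"x": 0.05,"y": 0,"z": -0.43,"ax": 0,"ay": 0,"az": 0},
    {"x": 0.1,"y": 0,"z": -0.43,"ax": 0,"ay": 0,"az": 0},
    {"x": 0.13,"y": 0,"z": -0.41,"ax": 0,"ay": 0,"az": 0},
    {"x": 0.17,"y": 0,"z": -0.4,"ax": 0,"ay": 0,"az": 0}
  ]
}}

```text
time_s: 9.95
tool_pos: [0.4249, 0.2531, 0.057]
tool_rot: [180.0, -0.0, -4.6]
force: [-0.6, 0.3, -1.5]
grip_width: 0.0197
grasp_force: 54.9
```

>>> {"fn": "jog_arm", "kwargs": {
  "motion": [
    {"x": 0.2,"y": 0,"z": -0.39,"ax": 0,"ay": 0,"az": 0},
    {"x": 0.23,"y": 0,"z": -0.37,"ax": 0,"ay": 0,"az": 0},
    {"x": 0.27,"y": 0,"z": -0.34,"ax": 0,"ay": 0,"az": 0},
    {"x": 0.3,"y": 0,"z": -0.32,"ax": 0,"ay": 0,"az": 0},
    {"x": 0.31,"y": 0,"z": -0.3,"ax": 0,"ay": 0,"az": 0}
  ]
}}

```text
time_s: 10.45
tool_pos: [0.4383, 0.252, 0.0741]
tool_rot: [180.0, -0.0, -4.6]
force: [0.3, -0.4, -1.0]
grip_width: 0.0196
grasp_force: 54.9
```

>>> {"fn": "jog_arm", "kwargs": {
  "motion": [
    {"x": 0.35,"y": 0,"z": -0.26,"ax": 0,"ay": 0,"az": 0},
    {"x": 0.36,"y": 0,"z": -0.24,"ax": 0,"ay": 0,"az": 0},
    {"x": 0.39,"y": 0,"z": -0.2,"ax": 0,"ay": 0,"az": 0},
    {"x": 0.4,"y": 0,"z": -0.17,"ax": 0,"ay": 0,"az": 0},
    {"x": 0.42,"y": 0,"z": -0.13,"ax": 0,"ay": 0,"az": 0}
  ]
}}

```text
time_s: 10.95
tool_pos: [0.4575, 0.2505, 0.0839]
tool_rot: [180.0, -0.0, -4.6]
force: [-0.1, -0.6, -1.4]
grip_width: 0.0196
grasp_force: 54.9
```

```bash
python3 - <<'E'
from h import *
plan(tool_for_tip("M",0,.07,0),[180,0,-4.7])
im=env.read_camera("scene")[:,:,::-1];a=im[245:365,110:270]
im=env.read_camera("side")[:,:,::-1];b=im[150:240,290:410]
cv2.imwrite("pics/c6.png",np.hstack([cv2.resize(a,(400,300),interpolation=3),cv2.resize(b,(400,300),interpolation=3)]))
E
```

```text
t 10.9 pos [0.4575 0.2505 0.0839] rot [180.   -0.   -4.6]
 shift cm [ 1.2  -0.08 -0.31]  turn [ 0.   -0.    0.13]
```

View pics/c6.png

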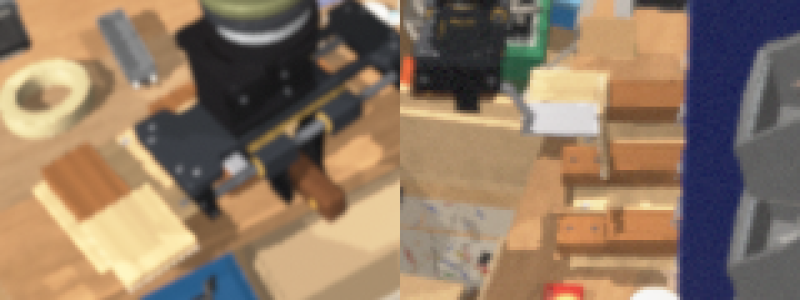

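The side view shows panel M standing almost upright against the blade at the step, at about (605,120). I'll push it over.

>>> {"fn": "jog_arm", "kwargs": {
  "motion": [
    {"x": 0.43,"y": 0,"z": -0.08,"ax": 0,"ay": 0,"az": 0},
    {"x": 0.43,"y": 0,"z": -0.04,"ax": 0,"ay": 0,"az": 0},
    {"x": 0.4,"y": 0,"z": 0,"ax": 0,"ay": 0,"az": 0},
    {"x": 0.4,"y": 0,"z": 0,"ax": 0,"ay": 0,"az": 0},
    {"x": 0.4,"y": 0,"z": 0,"ax": 0,"ay": 0,"az": 0}
  ]
}}

```text
time_s: 11.55
tool_pos: [0.478, 0.2488, 0.0849]
tool_rot: [180.0, 0.0, -4.6]
force: [-0.4, -0.0, -1.2]
grip_width: 0.0193
grasp_force: 54.9
```

>>> {"fn": "jog_arm", "kwargs": {
  "motion": [
    {"x": 0.4,"y": 0,"z": 0,"ax": 0,"ay": 0,"az": 0},
    {"x": 0.4,"y": 0,"z": 0,"ax": 0,"ay": 0,"az": 0},
    {"x": 0.4,"y": 0,"z": 0,"ax": 0,"ay": 0,"az": 0},
    {"x": 0.2,"y": 0,"z": 0,"ax": 0,"ay": 0,"az": 0},
    {"x": 0,"y": 0,"z": 0,"ax": 0,"ay": 0,"az": 0}
  ]
}}

```text
time_s: 12.05
tool_pos: [0.4919, 0.2477, 0.085]
tool_rot: [-180.0, 0.0, -4.6]
force: [-0.2, -0.7, -0.5]
grip_width: 0.0196
grasp_force: 54.9
```

>>> {"fn": "jog_arm", "kwargs": {
  "motion": [
    {"x": -3,"y": 0,"z": -1,"ax": 0,"ay": 0,"az": 0},
    {"x": -4,"y": 0,"z": 0,"ax": 0,"ay": 0,"az": 0},
    {"x": -4,"y": 0,"z": 0,"ax": 0,"ay": 0,"az": 0},
    {"x": 0,"y": 0,"z": 0,"ax": 0,"ay": 0,"az": 0},
    {"x": 0,"y": 0,"z": 0,"ax": 0,"ay": 0,"az": 0}
  ]
}}

```text
time_s: 12.55
tool_pos: [0.3818, 0.2563, 0.0953]
tool_rot: [179.9, -0.1, -4.5]
force: [0.8, -1.3, -1.1]
grip_width: 0.0198
grasp_force: 54.9
```

```bash
python3 - <<'E'
from h import *
plan(tool_for_tip("L",-.086,.0135,0),[180,0,-5.1])
im=env.read_camera("side")[:,:,::-1];a=im[150:240,290:410]
# colour statistics over the middle pad, where white would show
p=env.camera_params("side")
for s in(.02,.04,.06):
    u,v=proj(p,STEP["M"]+s*XH+np.array([0,0,.032]));print(round(u),round(v),im[int(v),int(u)])
p=env.camera_params("wrist");w=env.read_camera("wrist");cv2.imwrite("pics/w7_full.png",w[:,:,::-1]);np.save("pics/w7.npy",p,allow_pickle=True)
for s in(.0,.02,.04,.06):
    u,v=proj(p,STEP["M"]+s*XH+np.array([0,0,.032]));print(u,v)
E
```

```text
t 12.6 pos [0.3818 0.2563 0.0953] rot [179.9  -0.1  -4.5]
 shift cm [  0.39 -10.3    6.46]  turn [ 0.09 -0.14  0.61]
359 194 [242 246 246]
366 195 [242 245 246]
372 195 [241 245 246]
323.5764589328573 -121.28091328207879
324.2668941907194 -169.31979938059234
324.99593123167443 -220.04450813965335
325.7669004566068 -273.6867611391093
```

Panel M now shows white over the landing pad (pixel value about 242). Next is the thick panel, L.

>>> {"fn": "jog_arm", "kwargs": {
  "motion": [
    {"x": -0.1,"y": -3.4,"z": 0,"ax": 0,"ay": 0,"az": 0},
    {"x": 0,"y": -3.5,"z": 0,"ax": 0,"ay": 0,"az": 0},
    {"x": 0,"y": -3.5,"z": 0,"ax": 0,"ay": 0,"az": 0.7},
    {"x": 0,"y": 0,"z": 1.5,"ax": 0,"ay": 0,"az": 0},
    {"x": 0,"y": 0,"z": 1.5,"ax": 0,"ay": 0,"az": 0}
  ]
}}

```text
time_s: 13.15
tool_pos: [0.39, 0.3622, 0.0642]
tool_rot: [-179.9, 0.1, -5.2]
force: [0.3, -0.2, -1.7]
grip_width: 0.0195
grasp_force: 54.9
```

>>> {"fn": "jog_arm", "kwargs": {
  "motion": [
    {"x": 0,"y": 0,"z": 1.5,"ax": 0,"ay": 0,"az": 0},
    {"x": 0,"y": 0,"z": 1.5,"ax": 0,"ay": 0,"az": 0},
    {"x": 0,"y": 0,"z": 0.5,"ax": 0,"ay": 0,"az": 0},
    {"x": 0,"y": 0,"z": 0,"ax": 0,"ay": 0,"az": 0},
    {"x": 0,"y": 0,"z": 0,"ax": 0,"ay": 0,"az": 0}
  ]
}}

```text
time_s: 13.65
tool_pos: [0.3898, 0.3607, 0.0303]
tool_rot: [-180.0, 0.0, -5.3]
force: [-0.1, -0.2, -1.3]
grip_width: 0.0197
grasp_force: 54.9
```

```bash
python3 - <<'E'
from h import *
plan([.389,.36,.0298],[180,0,-5.2])
im=env.read_camera("wrist")[:,:,::-1]
# blade edges & panel edges in rows: print coarse saturation profile
h=cv2.cvtColor(np.ascontiguousarray(im),cv2.COLOR_BGR2HSV)
for v in(2,6,10,14,18,22,26,30,35,40,50): print(v,' '.join("%d/%d"%(h[v,u,1],h[v,u,2]) for u in range(250,400,6)))
E
```

```text
t 13.7 pos [0.3898 0.3607 0.0303] rot [-180.     0.    -5.3]
 shift cm [-0.07  0.08  0.05]  turn [-0.04  0.   -0.09]
2 95/102 114/78 11/246 6/255 1/255 17/248 20/254 17/253 36/243 35/243 30/206 53/194 50/209 58/217 46/193 45/205 55/186 52/198 48/201 68/180 67/189 69/186 87/202 87/197 88/191
6 94/103 97/100 79/248 77/248 74/249 94/87 91/101 93/123 101/114 107/98 116/204 168/91 168/172 164/169 168/179 155/127 169/174 164/177 12/44 167/174 173/125 171/166 128/139 166/174 128/139
10 96/101 96/112 79/246 78/247 76/249 91/95 93/101 93/121 107/121 107/105 125/213 170/93 165/173 166/171 156/144 158/124 123/91 85/87 64/36 162/172 165/161 156/167 36/78 160/171 157/172
14 93/101 97/110 79/246 77/248 75/249 89/100 91/101 94/119 107/121 109/133 95/190 166/97 161/176 165/173 156/131 157/130 9/54 43/47 156/131 163/172 167/168 99/124 76/77 163/171 162/172
18 97/103 94/108 75/247 73/249 73/250 90/102 90/99 93/115 106/120 110/153 23/153 172/95 160/178 164/176 163/125 155/130 20/50 54/76 162/172 162/146 168/168 49/89 150/155 162/170 162/170
22 93/104 97/105 76/247 69/250 70/251 92/103 94/117 94/144 107
[... 285 characters left out ...]
86 164/173 162/173 158/174
30 98/101 97/89 80/247 79/249 74/253 90/105 91/120 94/203 103/109 110/201 170/220 159/144 162/178 162/175 161/173 165/159 163/180 45/74 40/57 65/114 50/92 61/84 162/173 163/171 161/173
35 96/106 97/179 75/249 81/251 7/233 3/236 4/240 6/241 3/241 8/242 5/244 4/236 4/242 8/238 6/240 6/238 6/242 1/239 2/241 3/238 2/238 5/233 163/174 160/174 164/173
40 96/109 96/240 75/249 79/251 2/228 2/230 2/234 2/233 2/232 2/235 2/238 2/230 2/236 3/232 2/234 3/233 2/237 2/234 2/233 2/234 2/234 2/231 165/172 162/172 163/174
50 96/114 73/254 78/248 79/250 3/229 2/231 1/234 2/233 2/233 2/235 2/238 3/230 2/236 3/233 2/234 3/234 2/237 2/233 2/233 2/234 1/234 0/233 166/114 162/115 164/169
```

>>> {"fn": "jog_arm", "kwargs": {
  "motion": [
    {"x": 1,"y": 0,"z": 0,"ax": 0,"ay": 0,"az": 0},
    {"x": 1.2,"y": 0,"z": 0,"ax": 0,"ay": 0,"az": 0},
    {"x": 1.2,"y": 0,"z": 0,"ax": 0,"ay": 0,"az": 0},
    {"x": 0.9,"y": 0,"z": 0,"ax": 0,"ay": 0,"az": 0},
    {"x": 0,"y": 0,"z": -0.3,"ax": 0,"ay": 0,"az": 0}
  ]
}}

```text
time_s: 14.2
tool_pos: [0.4324, 0.3556, 0.0323]
tool_rot: [179.9, 0.1, -5.4]
force: [-0.1, -0.1, -1.8]
grip_width: 0.0193
grasp_force: 54.9
```

>>> {"fn": "jog_arm", "kwargs": {
  "motion": [
    {"x": 0,"y": 0,"z": -0.3,"ax": 0,"ay": 0,"az": 0},
    {"x": 0.03,"y": 0,"z": -0.44,"ax": 0,"ay": 0,"az": 0},
    {"x": 0.05,"y": 0,"z": -0.43,"ax": 0,"ay": 0,"az": 0},
    {"x": 0.1,"y": 0,"z": -0.43,"ax": 0,"ay": 0,"az": 0},
    {"x": 0.13,"y": 0,"z": -0.41,"ax": 0,"ay": 0,"az": 0}
  ]
}}

```text
time_s: 14.7
tool_pos: [0.4351, 0.356, 0.0536]
tool_rot: [180.0, -0.0, -5.3]
force: [-0.9, 0.5, -1.2]
grip_width: 0.0194
grasp_force: 54.9
```

>>> {"fn": "jog_arm", "kwargs": {
  "motion": [
    {"x": 0.17,"y": 0,"z": -0.4,"ax": 0,"ay": 0,"az": 0},
    {"x": 0.2,"y": 0,"z": -0.39,"ax": 0,"ay": 0,"az": 0},
    {"x": 0.23,"y": 0,"z": -0.37,"ax": 0,"ay": 0,"az": 0},
    {"x": 0.27,"y": 0,"z": -0.34,"ax": 0,"ay": 0,"az": 0},
    {"x": 0.3,"y": 0,"z": -0.32,"ax": 0,"ay": 0,"az": 0}
  ]
}}

```text
time_s: 15.2
tool_pos: [0.4471, 0.3551, 0.0717]
tool_rot: [-180.0, -0.0, -5.3]
force: [-1.1, 0.2, -2.0]
grip_width: 0.0193
grasp_force: 54.9
```

>>> {"fn": "jog_arm", "kwargs": {
  "motion": [
    {"x": 0.31,"y": 0,"z": -0.3,"ax": 0,"ay": 0,"az": 0},
    {"x": 0.35,"y": 0,"z": -0.26,"ax": 0,"ay": 0,"az": 0},
    {"x": 0.36,"y": 0,"z": -0.24,"ax": 0,"ay": 0,"az": 0},
    {"x": 0.39,"y": 0,"z": -0.2,"ax": 0,"ay": 0,"az": 0},
    {"x": 0.4,"y": 0,"z": -0.17,"ax": 0,"ay": 0,"az": 0}
  ]
}}

```text
time_s: 15.7
tool_pos: [0.4652, 0.3532, 0.0831]
tool_rot: [180.0, -0.0, -5.3]
force: [-0.8, 0.2, -1.4]
grip_width: 0.0192
grasp_force: 54.9
```

>>> {"fn": "jog_arm", "kwargs": {
  "motion": [
    {"x": 0.42,"y": 0,"z": -0.13,"ax": 0,"ay": 0,"az": 0},
    {"x": 0.43,"y": 0,"z": -0.08,"ax": 0,"ay": 0,"az": 0},
    {"x": 0.43,"y": 0,"z": -0.04,"ax": 0,"ay": 0,"az": 0},
    {"x": 0.4,"y": 0,"z": 0,"ax": 0,"ay": 0,"az": 0},
    {"x": 0.4,"y": 0,"z": 0,"ax": 0,"ay": 0,"az": 0}
  ]
}}

```text
time_s: 16.2
tool_pos: [0.4858, 0.3513, 0.0854]
tool_rot: [180.0, 0.0, -5.3]
force: [0.2, -0.7, -1.9]
grip_width: 0.0195
grasp_force: 54.9
```

>>> {"fn": "jog_arm", "kwargs": {
  "motion": [
    {"x": 0.4,"y": 0,"z": 0,"ax": 0,"ay": 0,"az": 0},
    {"x": 0.4,"y": 0,"z": 0,"ax": 0,"ay": 0,"az": 0},
    {"x": 0.4,"y": 0,"z": 0,"ax": 0,"ay": 0,"az": 0},
    {"x": 0.2,"y": 0,"z": 0,"ax": 0,"ay": 0,"az": 0},
    {"x": 0,"y": 0,"z": 0,"ax": 0,"ay": 0,"az": 0}
  ]
}}

```text
time_s: 16.7
tool_pos: [0.4998, 0.35, 0.0854]
tool_rot: [180.0, 0.0, -5.3]
force: [0.2, 0.7, -1.5]
grip_width: 0.0196
grasp_force: 54.9
```

```bash
python3 - <<'E'
from h import *
print(pose()[1])
for n in("side",):
    im=env.read_camera(n)[:,:,::-1];p=env.camera_params(n)
    for b,z in(("M",.032),("L",.038)):
      for s in(-.03,.02,.04,.06):
        u,v=proj(p,STEP[b]+s*XH+np.array([0,0,z]));print(b,s,round(u),round(v),im[int(v),int(u)])
E
```

```text
[0.4998 0.35   0.0854]
M -0.03 343 194 [ 75 110 156]
M 0.02 359 194 [230 239 242]
M 0.04 366 195 [229 238 241]
M 0.06 372 195 [232 240 243]
L -0.03 345 174 [102 148 200]
L 0.02 360 174 [231 239 242]
L 0.04 366 174 [230 239 242]
L 0.06 373 175 [228 237 241]
```

Both panels are white-up. I'll retreat and take the spatula home, snapping the rack with the wrist camera on the way.

>>> {"fn": "jog_arm", "kwargs": {
  "motion": [
    {"x": -3,"y": 0,"z": -1,"ax": 0,"ay": 0,"az": 0},
    {"x": -4,"y": 0,"z": -2,"ax": 0,"ay": 0,"az": 0},
    {"x": -2,"y": 0,"z": -4,"ax": 0,"ay": 0,"az": 0},
    {"x": 0,"y": 1,"z": -4,"ax": 0,"ay": 0,"az": 0},
    {"x": 0,"y": 4,"z": -0.5,"ax": 0,"ay": 0,"az": 0}
  ]
}}

```text
time_s: 17.25
tool_pos: [0.4052, 0.3149, 0.206]
tool_rot: [-179.5, -0.4, -4.8]
force: [1.1, -1.2, -1.6]
grip_width: 0.0196
grasp_force: 54.9
```

>>> {"fn": "jog_arm", "kwargs": {
  "motion": [
    {"x": 0.5,"y": 4,"z": 0,"ax": 0,"ay": 0,"az": 0},
    {"x": 0.5,"y": 4,"z": 0,"ax": 0,"ay": 0,"az": 0},
    {"x": 0.5,"y": 4,"z": 0,"ax": 0,"ay": 0,"az": 0},
    {"x": 0.5,"y": 4,"z": 0,"ax": 0,"ay": 0,"az": 0},
    {"x": 0.5,"y": 4,"z": 0,"ax": 0,"ay": 0,"az": 0}
  ]
}}

```text
time_s: 17.75
tool_pos: [0.4113, 0.1057, 0.2008]
tool_rot: [180.0, -0.1, -5.2]
force: [0.4, 0.1, -2.0]
grip_width: 0.0193
grasp_force: 54.9
```

>>> {"fn": "jog_arm", "kwargs": {
  "motion": [
    {"x": 0.5,"y": 4,"z": 0,"ax": 0,"ay": 0,"az": 0},
    {"x": 0.5,"y": 4,"z": 0,"ax": 0,"ay": 0,"az": 0},
    {"x": 0.5,"y": 4,"z": 0,"ax": 0,"ay": 0,"az": 0},
    {"x": 0.5,"y": 4,"z": 0,"ax": 0,"ay": 0,"az": 0},
    {"x": 0.5,"y": 4,"z": 0,"ax": 0,"ay": 0,"az": 0}
  ]
}}

```text
time_s: 18.25
tool_pos: [0.418, -0.0956, 0.2007]
tool_rot: [180.0, -0.0, -5.2]
force: [0.1, 0.7, -1.2]
grip_width: 0.0196
grasp_force: 54.9
```

>>> {"fn": "jog_arm", "kwargs": {
  "motion": [
    {"x": 0.5,"y": 4,"z": 0,"ax": 0,"ay": 0,"az": 0},
    {"x": 0.5,"y": 4,"z": 0,"ax": 0,"ay": 0,"az": 0},
    {"x": 0.5,"y": 4,"z": 0,"ax": 0,"ay": 0,"az": 0},
    {"x": 0.5,"y": 4,"z": 0,"ax": 0,"ay": 0,"az": 0},
    {"x": 0.5,"y": 4,"z": 0,"ax": 0,"ay": 0,"az": 0}
  ]
}}

```text
time_s: 18.75
tool_pos: [0.4247, -0.297, 0.2007]
tool_rot: [180.0, -0.0, -5.2]
force: [1.4, 0.3, -0.9]
grip_width: 0.0193
grasp_force: 54.9
```

```bash
python3 - <<'E'
from h import *
plan([.4388,-.3833,.18],[180,0,-36.1])
E
```

```text
t 18.8 pos [ 0.4247 -0.297   0.2007] rot [180.   -0.   -5.2]
 shift cm [2.19 8.47 2.07]  turn [ 0.02 -0.01 30.88]
```

>>> {"fn": "jog_arm", "kwargs": {
  "motion": [
    {"x": 1.1,"y": 4.2,"z": 0,"ax": 0,"ay": 0,"az": 0},
    {"x": 1.1,"y": 4.3,"z": 0,"ax": 0,"ay": 0,"az": 0},
    {"x": 0,"y": 0,"z": 0,"ax": 0,"ay": 0,"az": 8},
    {"x": 0,"y": 0,"z": 0,"ax": 0,"ay": 0,"az": 8},
    {"x": 0,"y": 0,"z": 0,"ax": 0,"ay": 0,"az": 8}
  ]
}}

```text
time_s: 19.25
tool_pos: [0.4389, -0.3822, 0.2001]
tool_rot: [-180.0, 0.1, -29.6]
force: [0.6, 0.2, -2.2]
grip_width: 0.0193
grasp_force: 54.9
```

>>> {"fn": "jog_arm", "kwargs": {
  "motion": [
    {"x": 0,"y": 0,"z": 0,"ax": 0,"ay": 0,"az": 6.9},
    {"x": 0,"y": 0,"z": 4,"ax": 0,"ay": 0,"az": 0},
    {"x": 0,"y": 0,"z": 4,"ax": 0,"ay": 0,"az": 0},
    {"x": 0,"y": 0,"z": 3,"ax": 0,"ay": 0,"az": 0},
    {"x": 0,"y": 0,"z": 2,"ax": 0,"ay": 0,"az": 0}
  ]
}}

```text
time_s: 19.75
tool_pos: [0.4378, -0.3808, 0.0678]
tool_rot: [-180.0, 0.2, -36.1]
force: [-0.6, -0.2, -0.6]
grip_width: 0.0196
grasp_force: 54.9
```

```bash
python3 - <<'E'
from h import *
plan([.4388,-.3833,.021],[180,0,-36.1])
E
```

```text
t 19.8 pos [ 0.4378 -0.3808  0.0678] rot [-180.     0.2  -36.1]
 shift cm [0.25 0.15 4.67]  turn [-0.02  0.22 -0.02]
```

>>> {"fn": "jog_arm", "kwargs": {
  "motion": [
    {"x": 0,"y": 0.1,"z": 2,"ax": 0,"ay": 0,"az": 0},
    {"x": 0,"y": 0,"z": 1.5,"ax": 0,"ay": 0,"az": 0},
    {"x": 0,"y": 0,"z": 0.9,"ax": 0,"ay": 0,"az": 0},
    {"x": 0,"y": 0,"z": 0,"ax": 0,"ay": 0,"az": 0},
    {"x": 0,"y": 0,"z": 0,"ax": 0,"ay": 0,"az": 0}
  ]
}}

```text
time_s: 20.25
tool_pos: [0.4389, -0.3835, 0.0272]
tool_rot: [180.0, -0.1, -36.2]
force: [0.6, 0.4, -1.0]
grip_width: 0.0194
grasp_force: 54.9
```

>>> {"fn": "jog_arm", "kwargs": {
  "motion": [
    {"x": 0,"y": 0,"z": 0,"ax": 0,"ay": 0,"az": 0},
    {"x": 0,"y": 0,"z": 0,"ax": 0,"ay": 0,"az": 0},
    {"x": 0,"y": 0,"z": 0,"ax": 0,"ay": 0,"az": 0},
    {"x": 0,"y": 0,"z": 0,"ax": 0,"ay": 0,"az": 0},
    {"x": 0,"y": 0,"z": 0,"ax": 0,"ay": 0,"az": 0}
  ],
  "claw": 0.4
}}

```text
time_s: 20.75
tool_pos: [0.4385, -0.3834, 0.0268]
tool_rot: [180.0, -0.0, -36.2]
force: [0.6, 0.3, -0.2]
grip_width: 0.0516
grasp_force: 0.0
```

>>> {"fn": "jog_arm", "kwargs": {
  "motion": [
    {"x": 0,"y": 0,"z": 0,"ax": 0,"ay": 0,"az": 0},
    {"x": 0,"y": 0,"z": 0,"ax": 0,"ay": 0,"az": 0},
    {"x": 0,"y": 0,"z": -4,"ax": 0,"ay": 0,"az": 0},
    {"x": 0,"y": 0,"z": -4,"ax": 0,"ay": 0,"az": 0},
    {"x": 0,"y": 0,"z": -4,"ax": 0,"ay": 0,"az": 0}
  ]
}}

```text
time_s: 21.25
tool_pos: [0.4381, -0.383, 0.1477]
tool_rot: [180.0, 0.0, -36.2]
force: [1.3, -0.1, 0.7]
grip_width: 0.0614
grasp_force: 0.0
```

>>> {"fn": "jog_arm", "kwargs": {
  "motion": [
    {"x": 0,"y": 0,"z": -4,"ax": 0,"ay": 0,"az": 0},
    {"x": 0,"y": 0,"z": -3,"ax": 0,"ay": 0,"az": 0},
    {"x": 0,"y": 0,"z": 0,"ax": 0,"ay": 0,"az": 0},
    {"x": 0,"y": 0,"z": 0,"ax": 0,"ay": 0,"az": -8},
    {"x": 0,"y": 0,"z": 0,"ax": 0,"ay": 0,"az": -8}
  ],
  "claw": 1
}}

```text
time_s: 21.75
tool_pos: [0.4381, -0.383, 0.2161]
tool_rot: [-180.0, 0.0, -19.8]
force: [-0.1, -0.7, 0.2]
grip_width: 0.0859
grasp_force: 0.0
```

```bash
python3 - <<'E'
from h import *
im=env.read_camera("wrist");cv2.imwrite("pics/w8_full.png",im[:,:,::-1])
plan([.42,-.15,.2],[180,0,0])
E
```

```text
t 21.8 pos [ 0.4381 -0.3829  0.2158] rot [-180.     0.1  -19.5]
 shift cm [ -9.49 -21.34   1.6 ]  turn [ -0.03   0.06 -19.54]
```

>>> {"fn": "jog_arm", "kwargs": {
  "motion": [
    {"x": 0,"y": 0,"z": 0,"ax": 0,"ay": 0,"az": -6.5},
    {"x": 0,"y": 0,"z": 0,"ax": 0,"ay": 0,"az": -6.5},
    {"x": 0,"y": 0,"z": 0,"ax": 0,"ay": 0,"az": -6.5},
    {"x": -0.3,"y": -4,"z": 0,"ax": 0,"ay": 0,"az": 0},
    {"x": -0.3,"y": -4,"z": 0,"ax": 0,"ay": 0,"az": 0}
  ]
}}

```text
time_s: 22.3
tool_pos: [0.4325, -0.3029, 0.2153]
tool_rot: [-179.9, 0.1, -1.0]
force: [0.2, 0.4, 0.1]
grip_width: 0.0867
grasp_force: 0.0
```

>>> {"fn": "jog_arm", "kwargs": {
  "motion": [
    {"x": -0.3,"y": -4,"z": 0,"ax": 0,"ay": 0,"az": 0},
    {"x": -0.3,"y": -4,"z": 0,"ax": 0,"ay": 0,"az": 0},
    {"x": -0.3,"y": -4,"z": 0,"ax": 0,"ay": 0,"az": 0},
    {"x": -0.3,"y": -3.3,"z": 0,"ax": 0,"ay": 0,"az": 0},
    {"x": 0,"y": 0,"z": 0,"ax": 0,"ay": 0,"az": 0}
  ]
}}

```text
time_s: 22.8
tool_pos: [0.423, -0.1451, 0.2162]
tool_rot: [-179.9, 0.0, -0.4]
force: [0.5, -0.2, 0.5]
grip_width: 0.0873
grasp_force: 0.0
```

```bash
python3 - <<'E'
from h import *
plan([.42,-.15,.2],[180,0,0])
snap("wrist","w9",(120,0,400,270),(800,540))
E
```

```text
t 22.8 pos [ 0.423  -0.1451  0.2162] rot [-179.9    0.    -0.4]
 shift cm [-0.3   0.5   1.62]  turn [-0.06  0.03 -0.39]
```

View pics/w9.png

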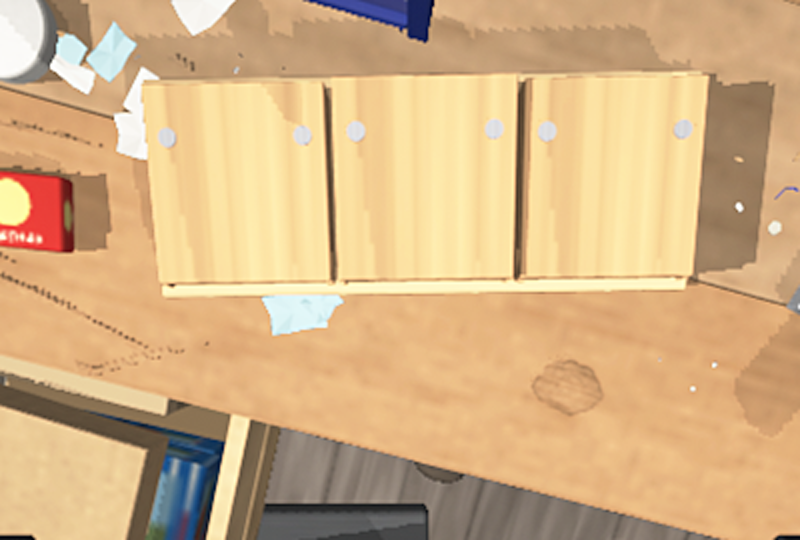

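The rack's block tops are clear in this crop. From left to right their near edges are u=163–330, 335–516 and 522–694, at v≈280. I'll fit the rack pose for each choice of tall block.

```bash
python3 - <<'E'
from h import *
from scipy.optimize import least_squares
p=cam("w9")
C={0:[(145,83),(325,80),(330,283),(163,285)],1:[(330,78),(518,74),(516,279),(335,281)],2:[(524,76),(709,73),(694,277),(522,279)]}
for tall in range(3):
    def f(q,full=False):
        x,y,a=q;r=[]
        c,s=np.cos(a),np.sin(a)
        for i in C:
            z=.044 if i==tall else .038
            for (dx,dy),(u,v) in zip([(84,40),(84,-40),(0,-40),(0,40)],C[i]):
                X=dx*1e-3;Y=(1-i)*.084+dy*1e-3
                P=[x+c*X-s*Y,y+s*X+c*Y,z];pu=proj(p,P);r+=[pu[0]-(120+u/2),pu[1]-v/2]
        return r
    s=least_squares(f,[.497,-.15,0]);print(tall,s.cost,s.x[:2],np.degrees(s.x[2]))
    print(np.array(s.fun).reshape(3,4,2).round(1).tolist())
E
python3 - <<'E'
import cv2
im=cv2.imread("pics/scene0.png")
cv2.imwrite("pics/c7.png",cv2.resize(im[185:265,280:380],(800,600),interpolation=3))
E
```

```text
0 38.79399280397704 [ 0.4994 -0.1567] 0.7404776997638267
[[[-5.3, -0.9], [-1.3, -1.5], [0.6, -0.3], [-3.8, 0.5]], [[1.6, 1.5], [0.1, 1.5], [-0.7, 0.1], [3.1, 0.8]], [[1.8, 0.4], [2.1, -0.1], [1.5, -0.8], [0.6, -0.0]]]
1 14.579452657968998 [ 0.4994 -0.156 ] 0.5260692321404324
[[[-3.3, 0.5], [-1.0, 0.4], [0.5, -0.3], [-2.4, 0.1]], [[0.5, -0.8], [0.8, -0.5], [-0.5, 0.0], [1.8, 0.5]], [[1.3, 0.6], [1.6, 0.4], [0.7, -0.3], [-0.1, 0.1]]]
2 35.567304411278435 [ 0.4994 -0.1553] 0.30011484825301676
[[[-3.7, -0.1], [-1.4, 0.2], [-0.2, -0.4], [-3.2, -0.4]], [[0.7, 1.1], [-0.7, 1.9], [-2.2, 0.4], [1.6, 0.5]], [[2.1, -1.3], [4.1, -1.1], [2.5, 0.1], [0.2, 0.2]]]
```

View pics/c7.png

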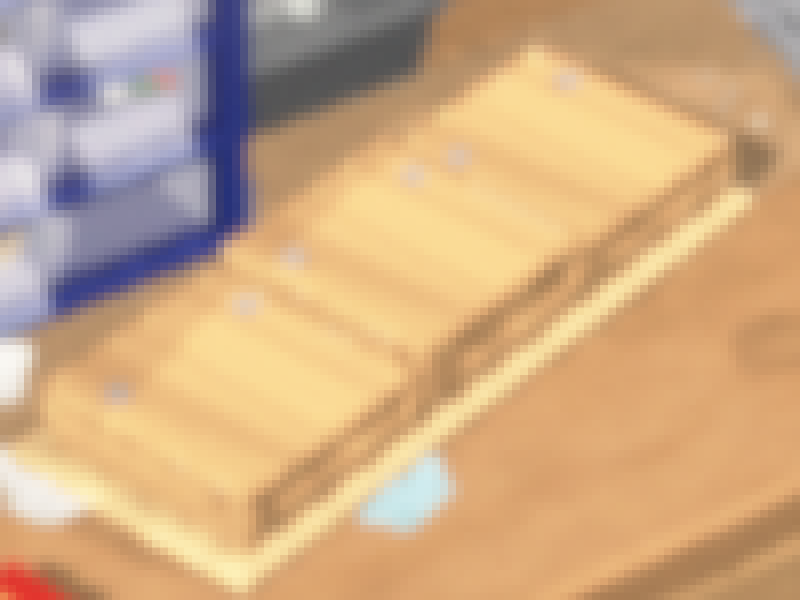

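The middle block rises above both neighbours and has the larger dark slot, so it is the high one. The fit agrees: the front middle is at (0.499,-0.156), yaw 0.5°. That was my last picture, so I'll read the slot floor height from brightness profiles.

```bash
python3 - <<'E'
from h import *
p=env.camera_params("scene")
ims=[cv2.cvtColor(env.read_camera("scene"),cv2.COLOR_RGB2GRAY).astype(np.float32) for _ in range(1)]+[cv2.imread("pics/scene0.png",0).astype(np.float32)]
a=np.radians(.5)
for k,im in enumerate(ims[1:]):
  for nm,off in(("L",.084),("M",0),("R",-.084)):
    zs=np.arange(0,.056,.002);out=[]
    for lo,hi in((-.026,.026),(-.039,-.036)):
      prof=[]
      for z in zs:
        vals=[]
        for dy in np.linspace(lo,hi,41):
            Y=off+dy;X=[.4994-np.sin(a)*Y,-.1555+Y,z];u,v=proj(p,X)
            vals.append(cv2.remap(im,np.float32([[u]]),np.float32([[v]]),cv2.INTER_CUBIC)[0,0])
        prof.append(np.mean(vals))
      out.append(prof)
    print(nm,"z mm: slot/post");print(' '.join("%d:%d/%d"%(z*1000,b,c) for z,b,c in zip(zs,*out)))
E
```

```text
L z mm: slot/post
0:215/222 2:222/226 4:225/227 6:223/225 8:216/219 10:204/206 12:188/190 14:173/175 16:164/166 18:163/165 20:168/168 22:172/172 24:173/174 26:168/174 28:161/171 30:156/169 32:158/168 34:167/171 36:180/175 38:193/178 40:202/182 42:208/185 44:211/189 46:213/195 48:213/202 50:213/207 52:213/209 54:213/210
M z mm: slot/post
0:214/216 2:222/224 4:225/227 6:223/227 8:216/222 10:203/212 12:187/195 14:174/176 16:165/162 18:164/157 20:168/161 22:172/168 24:173/173 26:170/176 28:162/175 30:154/172 32:146/167 34:142/164 36:143/165 38:151/172 40:163/181 42:178/190 44:191/195 46:201/199 48:207/203 50:211/206 52:213/207 54:214/206
R z mm: slot/post
0:216/217 2:224/223 4:227/225 6:225/224 8:219/218 10:208/210 12:193/198 14:179/186 16:169/178 18:167/173 20:168/172 22:171/170 24:170/167 26:166/161 28:161/157 30:158/156 32:160/159 34:169/165 36:181/168 38:193/167 40:202/163 42:208/161 44:211/163 46:212/167 48:212/170 50:211/172 52:209/174 54:207/175
```

>>> {"fn": "jog_arm", "kwargs": {
  "motion": [
    {"x": 0,"y": 2.5,"z": 0,"ax": 0,"ay": 0,"az": 0},
    {"x": 0,"y": 2.5,"z": 0,"ax": 0,"ay": 0,"az": 0},
    {"x": 0,"y": 0,"z": 0,"ax": 0,"ay": 8,"az": 0},
    {"x": 0,"y": 0,"z": 0,"ax": 0,"ay": 8,"az": 0},
    {"x": 0,"y": 0,"z": 0,"ax": 0,"ay": 8,"az": 0}
  ]
}}

```text
time_s: 23.4
tool_pos: [0.4326, -0.2073, 0.2129]
tool_rot: [-179.5, -23.8, -0.7]
force: [-21.4, 9.1, 29.8]
grip_width: 0.0867
grasp_force: 0.0
```

>>> {"fn": "jog_arm", "kwargs": {
  "motion": [
    {"x": 0,"y": 0,"z": 0,"ax": 0,"ay": 8,"az": 0},
    {"x": 0,"y": 0,"z": 0,"ax": 0,"ay": 8,"az": 0},
    {"x": 0,"y": 0,"z": 0,"ax": 0,"ay": 8,"az": 0},
    {"x": 0,"y": 0,"z": 0,"ax": 0,"ay": 0,"az": 0},
    {"x": 0,"y": 0,"z": 0,"ax": 0,"ay": 0,"az": 0}
  ]
}}

```text
time_s: 23.9
tool_pos: [0.4573, -0.224, 0.1913]
tool_rot: [-176.7, -41.4, -1.6]
force: [-0.0, -0.2, 0.5]
grip_width: 0.0871
grasp_force: 0.0
```

```bash
python3 - <<'E'
from h import *
o,p,R=pose();print(p,o["tool_rot"],o["qpos"])
d=R.inv().apply(np.array([.40,-.195,.09])-p);print(d*100)
p=env.camera_params("wrist");E=p["extrinsics"];print("cam",-E[:3,:3].T@E[:3,3],proj(p,[.4994,-.1555,.03]))
E
```

```text
[ 0.4573 -0.224   0.1913] [-176.6591  -41.4493   -1.5533] [ 55.377  -17.1755 -10.2252 133.537  -50.1947  44.6465 -14.2717]
[-11.0592  -2.5177   3.9017]
cam [ 0.4006 -0.2319  0.3568] (np.float64(257.95972774097027), np.float64(306.0726559809952))
```

The tilt ran joint 2 against its limit, so I'll turn back to tool-down. Setting the panel's underside at 24 mm on entry covers the plausible floor heights.

>>> {"fn": "jog_arm", "kwargs": {
  "motion": [
    {"x": 2,"y": 0,"z": 0,"ax": 0,"ay": -7,"az": 0},
    {"x": 0,"y": 0,"z": 0,"ax": 0,"ay": -8,"az": 0},
    {"x": 0,"y": 0,"z": 0,"ax": 0,"ay": -8,"az": 0},
    {"x": 0,"y": 0,"z": 0,"ax": 0,"ay": -8,"az": 0},
    {"x": 0,"y": 0,"z": 0,"ax": 0,"ay": -8,"az": 0}
  ]
}}

```text
time_s: 24.4
tool_pos: [0.4736, -0.2246, 0.2069]
tool_rot: [-178.0, -3.4, 0.7]
force: [0.1, 0.5, -0.1]
grip_width: 0.087
grasp_force: 0.0
```

```bash
python3 - <<'E'
from h import *
o,p,R=pose();print(o["qpos"],o["force"])
plan([.55,.25,.22],[180,0,-5.5])
E
```

```text
[ 55.9189   3.5664 -32.1501 102.973   -1.3984  71.7683 -64.9873] [ 0.1415  0.4619 -0.0694]
t 24.4 pos [ 0.4736 -0.2246  0.2069] rot [-178.    -3.4    0.7]
 shift cm [  8.27 -47.37   0.83]  turn [-2.18 -3.27  6.24]
```

```bash
python3 - <<'E'
from h import *
p=env.camera_params("scene")
for q in((205,257),(308,210),(183,222)): print("scene z0",unproj(p,*q,0))
p=env.camera_params("side")
print("side",unproj(p,378,294,0),unproj(p,374,272,0))
im=cv2.cvtColor(cv2.imread("pics/scene0.png"),cv2.COLOR_BGR2HSV)
# white blobs now in the side picture near the pads
im=env.read_camera("side");h=cv2.cvtColor(im,cv2.COLOR_RGB2HSV)
m=((h[:,:,1]<25)&(h[:,:,2]>215)).astype(np.uint8);m[:,:320]=0;m[:,400:]=0;m[:160]=0;m[230:]=0
n,l,st,c=cv2.connectedComponentsWithStats(m)
for i in range(1,n):
    if st[i,4]>60:
        cn=cv2.findContours((l==i).astype(np.uint8),0,2)[0][0];b=cv2.approxPolyDP(cn,2,True)[:,0]
        print(st[i],b.tolist());z=.032
        for zz in(.032,.038):print(zz,[unproj(p,u+.0,v+.0,zz)[:2].round(4).tolist() for u,v in b])
E
```

```text
scene z0 [0.7066 0.1263 0.    ]
scene z0 [ 0.6399 -0.1794  0.    ]
scene z0 [0.8591 0.0793 0.    ]
side [ 0.6291 -0.1594  0.    ] [ 0.626  -0.0762  0.    ]
[355 170  20  11 187] [[356, 171], [357, 180], [374, 180], [374, 171]]
0.032 [[0.6056, 0.3654], [0.6054, 0.3146], [0.6598, 0.3116], [0.6643, 0.3621]]
0.038 [[0.6049, 0.3567], [0.6048, 0.3061], [0.6588, 0.3031], [0.6633, 0.3534]]
[349 190  25  11 255] [[350, 190], [349, 200], [373, 198], [372, 190]]
0.032 [[0.5798, 0.2619], [0.5737, 0.2103], [0.6481, 0.2165], [0.6487, 0.2581]]
0.038 [[0.5793, 0.2537], [0.5733, 0.2024], [0.6472, 0.2085], [0.6478, 0.2499]]
```

>>> {"fn": "jog_arm", "kwargs": {
  "motion": [
    {"x": 0,"y": 0,"z": 0,"ax": -2.2,"ay": -3.3,"az": 6.2},
    {"x": 0.6,"y": -4,"z": 0,"ax": 0,"ay": 0,"az": 0},
    {"x": 0,"y": -4,"z": 0,"ax": 0,"ay": 0,"az": 0},
    {"x": 0,"y": -4,"z": 0,"ax": 0,"ay": 0,"az": 0},
    {"x": 0,"y": -4,"z": 0,"ax": 0,"ay": 0,"az": 0}
  ]
}}

```text
time_s: 24.95
tool_pos: [0.4938, -0.0625, 0.2062]
tool_rot: [-179.7, -0.2, -5.4]
force: [0.8, 0.1, 0.6]
grip_width: 0.0872
grasp_force: 0.0
```

>>> {"fn": "jog_arm", "kwargs": {
  "motion": [
    {"x": 0,"y": -4.5,"z": 0,"ax": 0,"ay": 0,"az": 0},
    {"x": 0,"y": -4.5,"z": 0,"ax": 0,"ay": 0,"az": 0},
    {"x": 0,"y": -4.5,"z": 0,"ax": 0,"ay": 0,"az": 0},
    {"x": 0,"y": -4.5,"z": 0,"ax": 0,"ay": 0,"az": 0},
    {"x": 0,"y": -4.5,"z": 0,"ax": 0,"ay": 0,"az": 0}
  ]
}}

```text
time_s: 25.45
tool_pos: [0.5145, 0.1622, 0.2083]
tool_rot: [-179.6, -0.4, -5.4]
force: [1.8, -0.1, -0.2]
grip_width: 0.087
grasp_force: 0.0
```

>>> {"fn": "jog_arm", "kwargs": {
  "motion": [
    {"x": 0,"y": -4.5,"z": 0,"ax": 0,"ay": 0,"az": 0},
    {"x": 0,"y": -4.5,"z": 0,"ax": 0,"ay": 0,"az": 0},
    {"x": 0,"y": -4,"z": 0,"ax": 0,"ay": 0,"az": 0},
    {"x": 0,"y": 0,"z": 0,"ax": 0,"ay": 0,"az": 0},
    {"x": 0,"y": 0,"z": 0,"ax": 0,"ay": 0,"az": 0}
  ]
}}

```text
time_s: 25.95
tool_pos: [0.5253, 0.2915, 0.2084]
tool_rot: [-179.5, -0.2, -5.2]
force: [0.1, -0.1, -0.3]
grip_width: 0.0871
grasp_force: 0.0
```

```bash
cat >> h.py <<'E'
def whites(name):
    p=env.camera_params("wrist");im=env.read_camera("wrist");cv2.imwrite(f"pics/{name}_full.png",im[:,:,::-1])
    np.save(f"pics/{name}.npy",p,allow_pickle=True)
    h=cv2.cvtColor(im,cv2.COLOR_RGB2HSV);m=((h[:,:,1]<28)&(h[:,:,2]>200)).astype(np.uint8);m[265:]=0
    m=cv2.morphologyEx(m,cv2.MORPH_CLOSE,np.ones((9,9)))
    n,l,st,c=cv2.connectedComponentsWithStats(m)
    for i in range(1,n):
        if st[i,4]>1500:
            cn=max(cv2.findContours((l==i).astype(np.uint8),0,2)[0],key=cv2.contourArea);r=cv2.boxPoints(cv2.minAreaRect(cn))
            print("blob",st[i][:5],"box",r.round(0).tolist())
            for z in(.032,.038):
                P=np.array([unproj(p,u,v,z)[:2] for u,v in r]);
                e=[np.linalg.norm(P[k]-P[k-1])*1e3 for k in range(4)];k=int(np.argmax(e));d=P[k]-P[k-1];d*=np.sign(d[0])
                print("  z",z,"c",P.mean(0),"sides",np.round(e,1),"yaw",np.degrees(np.arctan2(d[1],d[0])).round(1))
E
python3 - <<'E'
from h import *
plan([.52,.29,.22],[180,0,-5.5])
whites("w10")
E
```

```text
t 25.9 pos [0.5253 0.2915 0.2084] rot [-179.5   -0.2   -5.2]
 shift cm [-0.51  0.19 -1.17]  turn [-0.49 -0.18  0.3 ]
blob [ 227   55   71   92 6222] box [[227.0, 55.0], [297.0, 55.0], [297.0, 146.0], [227.0, 146.0]]
  z 0.032 c [0.6402 0.3364] sides [76.8 61.  76.5 64.7] yaw -8.9
  z 0.038 c [0.6394 0.3354] sides [75.4 60.  75.2 63.6] yaw -8.9
blob [ 341   76   68   89 5766] box [[341.0, 76.0], [408.0, 76.0], [408.0, 164.0], [341.0, 164.0]]
  z 0.032 c [0.6145 0.2369] sides [75.8 58.9 75.8 62.4] yaw -1.8
  z 0.038 c [0.6141 0.2377] sides [74.5 57.9 74.5 61.3] yaw -1.8
blob [ 551   78   60   52 1801] box [[550.0, 126.0], [553.0, 76.0], [613.0, 80.0], [609.0, 129.0]]
  z 0.032 c [0.6132 0.0524] sides [54.  41.8 52.3 42.2] yaw 81.3
  z 0.038 c [0.6128 0.0565] sides [53.1 41.1 51.4 41.4] yaw 81.3
```

```bash
cat >> h.py <<'E'
def axisfit(name,box,z):
    "row-wise mid line of a white blob -> centre, yaw, width"
    p=cam(name);im=cv2.imread(f"pics/{name}_full.png");h=cv2.cvtColor(im,cv2.COLOR_BGR2HSV)
    x,y,w,hh=box;m=((h[:,:,1]<28)&(h[:,:,2]>200));M=[];W=[]
    for v in range(y+6,y+hh-6,2):
        u=np.where(m[v,x-8:x+w+8])[0]+x-8
        a=unproj(p,u[0]-.5,v,z);b=unproj(p,u[-1]+.5,v,z);M.append((a+b)[:2]/2);W.append(np.linalg.norm(a-b))
    M=np.array(M);f=np.polyfit(M[:,0],M[:,1],1)
    uc=x+w/2;n=unproj(p,uc,y+hh,z)[:2];fa=unproj(p,uc,y,z)[:2];xc=(n[0]+fa[0])/2
    print(name,"centre",xc,np.polyval(f,xc),"yaw",np.degrees(np.arctan(f[0])),"width",np.mean(W),"ends x",n[0],fa[0])
E
python3 - <<'E'
from h import *
for z in(.032,.038): axisfit("w10",(227,55,71,92),z);axisfit("w10",(341,76,68,89),z)
plan([.589,.2393,.10],[180,0,-4.5])
E
```

```text
w10 centre 0.639753774634201 0.33520936642214205 yaw -5.178506830239241 width 0.06069622583092291 ends x 0.6013359152465149 0.6781716340218871
w10 centre 0.6139988711322679 0.23796814145887332 yaw -4.4745773721155775 width 0.0594345399268188 ends x 0.5757011507376729 0.652296591526863
w10 centre 0.6389027580289549 0.3343036603887917 yaw -5.178506830239251 width 0.05962078724189992 ends x 0.601165600743048 0.6766399153148618
w10 centre 0.6136041896072244 0.2387853920729539 yaw -4.474577372115585 width 0.058381456363827855 ends x 0.5759850426464816 0.6512233365679673
t 26.0 pos [0.5258 0.2896 0.2081] rot [-179.6   -0.2   -5.3]
 shift cm [ 6.73  4.5  10.79]  turn [-0.43 -0.17 -0.84]
```

>>> {"fn": "jog_arm", "kwargs": {
  "motion": [
    {"x": 2.2,"y": 1.5,"z": 0,"ax": -0.4,"ay": -0.2,"az": -0.8},
    {"x": 2.2,"y": 1.5,"z": 2,"ax": 0,"ay": 0,"az": 0},
    {"x": 2.2,"y": 1.5,"z": 3,"ax": 0,"ay": 0,"az": 0},
    {"x": 0,"y": 0,"z": 4,"ax": 0,"ay": 0,"az": 0},
    {"x": 0,"y": 0,"z": 3,"ax": 0,"ay": 0,"az": 0}
  ]
}}

```text
time_s: 26.5
tool_pos: [0.5882, 0.2347, 0.0852]
tool_rot: [179.9, 0.1, -4.9]
force: [-0.4, 0.5, 0.1]
grip_width: 0.0869
grasp_force: 0.0
```

```bash
python3 - <<'E'
from h import *
plan([.588,.240,.015],[180,0,-4.5])
E
```

```text
t 26.5 pos [0.5882 0.2347 0.0852] rot [179.9   0.1  -4.9]
 shift cm [-0.05 -0.54  7.02]  turn [ 0.1   0.12 -0.4 ]
```

>>> {"fn": "jog_arm", "kwargs": {
  "motion": [
    {"x": 0,"y": -0.5,"z": 0,"ax": 0,"ay": 0,"az": -0.4},
    {"x": 0,"y": 0,"z": 2.5,"ax": 0,"ay": 0,"az": 0},
    {"x": 0,"y": 0,"z": 2,"ax": 0,"ay": 0,"az": 0},
    {"x": 0,"y": 0,"z": 1.5,"ax": 0,"ay": 0,"az": 0},
    {"x": 0,"y": 0,"z": 0.9,"ax": 0,"ay": 0,"az": 0}
  ]
}}

```text
time_s: 27.0
tool_pos: [0.5876, 0.2438, 0.0184]
tool_rot: [-180.0, 0.1, -4.2]
force: [0.4, 0.2, -0.4]
grip_width: 0.0869
grasp_force: 0.0
```

>>> {"fn": "jog_arm", "kwargs": {
  "motion": [
    {"x": 0,"y": 0,"z": 0,"ax": 0,"ay": 0,"az": 0},
    {"x": 0,"y": 0,"z": 0,"ax": 0,"ay": 0,"az": 0},
    {"x": 0,"y": 0,"z": 0,"ax": 0,"ay": 0,"az": 0},
    {"x": 0,"y": 0,"z": 0,"ax": 0,"ay": 0,"az": 0},
    {"x": 0,"y": 0,"z": 0,"ax": 0,"ay": 0,"az": 0}
  ],
  "claw": -1,
  "squeeze": 20
}}

```text
time_s: 27.5
tool_pos: [0.5872, 0.2443, 0.0188]
tool_rot: [-179.9, 0.1, -4.1]
force: [-0.1, -0.5, 2.3]
grip_width: 0.0598
grasp_force: 19.9
```

```bash
python3 - <<'E'
from h import *
o,p,R=pose();print(p,o["tool_rot"],o["force"],o["grip_width"],o["grasp_force"])
E
```

```text
[0.5872 0.2443 0.0188] [-179.9391    0.1054   -4.1017] [-0.0645 -0.5036  2.2752] 0.05975679147943836 19.900881350040436
```

>>> {"fn": "jog_arm", "kwargs": {
  "motion": [
    {"x": 0,"y": 0,"z": -1,"ax": 0,"ay": 0,"az": 0},
    {"x": 0,"y": 0,"z": -2,"ax": 0,"ay": 0,"az": 0},
    {"x": 0,"y": 0,"z": -3,"ax": 0,"ay": 0,"az": 0},
    {"x": 0,"y": 0,"z": -3,"ax": 0,"ay": 0,"az": 0},
    {"x": -2,"y": 0,"z": -2,"ax": 0,"ay": 0,"az": 0}
  ],
  "squeeze": 30
}}

```text
time_s: 28.0
tool_pos: [0.5698, 0.2454, 0.131]
tool_rot: [-179.8, -0.1, -4.2]
force: [0.6, 0.1, 0.9]
grip_width: 0.0596
grasp_force: 29.9
```

```bash
python3 - <<'E'
from h import *
plan([.40,-.238,.11],[180,0,0.5]);print(pose()[0]["qpos"])
whites("w11")
E
```

```text
t 28.0 pos [0.5698 0.2454 0.131 ] rot [-179.8   -0.1   -4.2]
 shift cm [-13.36  49.47   1.92]  turn [-0.19 -0.06 -4.75]
[  13.8649   26.1264  -50.6138   92.8673   20.9835   70.9193 -135.0286]
blob [ 141  100   93  113 9298] box [[141.0, 100.0], [228.0, 96.0], [234.0, 212.0], [146.0, 216.0]]
  z 0.032 c [0.6391 0.3375] sides [81.4 61.  80.7 65.9] yaw -8.7
  z 0.038 c [0.639  0.3352] sides [79.5 59.6 78.8 64.4] yaw -8.7
blob [ 257  148  147  117 5827] box [[255.0, 264.0], [258.0, 148.0], [403.0, 151.0], [400.0, 267.0]]
  z 0.032 c [0.5942 0.2384] sides [112.2  87.2 103.5  87.3] yaw 84.3
  z 0.038 c [0.5952 0.2384] sides [109.7  85.2 101.1  85.3] yaw 84.3
```

>>> {"fn": "jog_arm", "kwargs": {
  "motion": [
    {"x": 0,"y": 0,"z": 0,"ax": -0.2,"ay": 0,"az": -4.7},
    {"x": -0.95,"y": 4,"z": 0,"ax": 0,"ay": 0,"az": 0},
    {"x": -0.95,"y": 4,"z": 0,"ax": 0,"ay": 0,"az": 0},
    {"x": -0.95,"y": 4,"z": 0,"ax": 0,"ay": 0,"az": 0},
    {"x": -0.95,"y": 4,"z": 0,"ax": 0,"ay": 0,"az": 0}
  ]
}}

```text
time_s: 28.55
tool_pos: [0.5302, 0.084, 0.1286]
tool_rot: [179.9, 0.2, 0.7]
force: [1.3, 0.8, 0.5]
grip_width: 0.06
grasp_force: 29.9
```

>>> {"fn": "jog_arm", "kwargs": {
  "motion": [
    {"x": -0.95,"y": 4,"z": 0,"ax": 0,"ay": 0,"az": 0},
    {"x": -0.95,"y": 4,"z": 0,"ax": 0,"ay": 0,"az": 0},
    {"x": -0.95,"y": 4,"z": 0,"ax": 0,"ay": 0,"az": 0},
    {"x": -0.95,"y": 4,"z": 0,"ax": 0,"ay": 0,"az": 0},
    {"x": -0.95,"y": 4,"z": 0,"ax": 0,"ay": 0,"az": 0}
  ]
}}

```text
time_s: 29.05
tool_pos: [0.4849, -0.1167, 0.1296]
tool_rot: [179.8, 0.1, 0.6]
force: [1.1, 0.4, 0.1]
grip_width: 0.0596
grasp_force: 29.9
```

>>> {"fn": "jog_arm", "kwargs": {
  "motion": [
    {"x": -0.95,"y": 4,"z": 0,"ax": 0,"ay": 0,"az": 0},
    {"x": -0.95,"y": 4,"z": 0,"ax": 0,"ay": 0,"az": 0},
    {"x": -0.95,"y": 4,"z": 0,"ax": 0,"ay": 0,"az": 0},
    {"x": 0,"y": 0,"z": 0,"ax": 0,"ay": 0,"az": 0},
    {"x": 0,"y": 0,"z": 0,"ax": 0,"ay": 0,"az": 0}
  ]
}}

```text
time_s: 29.55
tool_pos: [0.4578, -0.2362, 0.1295]
tool_rot: [179.9, 0.2, 0.5]
force: [0.4, 0.2, -0.4]
grip_width: 0.0596
grasp_force: 29.9
```

```bash
cat >> h.py <<'E'
def held(name,zt):
    "front edge of a held white panel; zt: height of its top above the TCP"
    o,t,R=pose();p=env.camera_params("wrist");im=env.read_camera("wrist");cv2.imwrite(f"pics/{name}_full.png",im[:,:,::-1]);np.save(f"pics/{name}.npy",p,allow_pickle=True)
    h=cv2.cvtColor(im,cv2.COLOR_RGB2HSV);m=((h[:,:,1]<28)&(h[:,:,2]>190))
    E=[]
    for u in range(275,385,10):
        v=np.where(m[:265,u])[0];run=[k for k in v if m[k:k+30,u].mean()>.9]
        if run: E.append((u,run[0]))
    P=np.array([R.inv().apply(unproj(p,u,v-.5,t[2]+zt)-t) for u,v in E]);print(E);print("front edge in tool (mm)",(P[:,:2]*1e3).round(1).tolist())
    for v in(160,180,200,220,240): 
        u=np.where(m[v,200:450])[0]+200
        if len(u): print(v,u[0],u[-1],(R.inv().apply(unproj(p,u[0]-.5,v,t[2]+zt)-t)*1e3).round(1)[:2],(R.inv().apply(unproj(p,u[-1]+.5,v,t[2]+zt)-t)*1e3).round(1)[:2])
E
python3 - <<'E'
from h import *
plan([.426,-.239,.0168],[180,0,0.5]);o=pose()[0];print(o["qpos"],o["force"])
held("w12",.0132)
E
```

```text
t 29.6 pos [ 0.4578 -0.2362  0.1295] rot [179.9   0.2   0.5]
 shift cm [-3.15  0.24 11.28]  turn [ 0.09  0.17 -0.02]
[ 63.3335   9.3898 -42.1095 107.529    7.056   65.7599 -70.8389] [ 0.356   0.2094 -0.377 ]
[(275, np.int64(148)), (285, np.int64(149)), (295, np.int64(150)), (305, np.int64(150)), (315, np.int64(151)), (325, np.int64(151)), (335, np.int64(152)), (345, np.int64(152)), (355, np.int64(153)), (365, np.int64(154)), (375, np.int64(154))]
front edge in tool (mm) [[68.6, -18.9], [68.3, -14.9], [67.9, -10.8], [67.9, -6.7], [67.5, -2.7], [67.5, 1.4], [67.1, 5.4], [67.1, 9.5], [66.7, 13.6], [66.3, 17.7], [66.3, 21.7]]
160 258 402 [ 63.7 -26.2] [63.7 33.1]
180 257 400 [ 55.6 -27. ] [55.6 32.7]
200 257 302 [ 47.3 -27.4] [47.3 -8. ]
220 257 395 [ 38.8 -27.8] [38.7 31.5]
240 257 273 [ 30.  -28.2] [ 30.  -20.8]
```

The held panel's front edge is 67 mm ahead of the TCP, and the panel is yawed about -3.4° in the grip. I'll correct the yaw, go down before the right-hand low slot and check again.

>>> {"fn": "jog_arm", "kwargs": {
  "motion": [
    {"x": -1.8,"y": 0.3,"z": 0,"ax": 0,"ay": 0,"az": -3.4},
    {"x": -1.8,"y": 0,"z": 2,"ax": 0,"ay": 0,"az": 0},
    {"x": 0,"y": 0,"z": 3,"ax": 0,"ay": 0,"az": 0},
    {"x": 0,"y": 0,"z": 3,"ax": 0,"ay": 0,"az": 0},
    {"x": 0,"y": 0,"z": 0,"ax": 0,"ay": 0,"az": 0}
  ]
}}

```text
time_s: 30.1
tool_pos: [0.4197, -0.2368, 0.0465]
tool_rot: [-179.8, 0.5, 4.2]
force: [-0.2, 0.1, -0.6]
grip_width: 0.0596
grasp_force: 29.9
```

```bash
python3 - <<'E'
from h import *
plan([.4226,-.2398,.0168],[180,0,3.9])
held("w13",.0132)
E
```

```text
t 30.1 pos [ 0.4197 -0.2368  0.0465] rot [-179.8    0.5    4.2]
 shift cm [0.3  0.33 2.97]  turn [-0.18  0.48  0.3 ]
[(275, np.int64(148)), (285, np.int64(149)), (295, np.int64(150)), (305, np.int64(150)), (315, np.int64(151)), (325, np.int64(151)), (335, np.int64(152)), (345, np.int64(152)), (355, np.int64(153)), (365, np.int64(154)), (375, np.int64(154))]
front edge in tool (mm) [[68.6, -18.8], [68.2, -14.8], [67.8, -10.7], [67.8, -6.7], [67.5, -2.6], [67.5, 1.4], [67.1, 5.5], [67.1, 9.5], [66.7, 13.6], [66.3, 17.7], [66.3, 21.7]]
160 258 402 [ 63.7 -26.1] [63.7 33. ]
180 257 400 [ 55.6 -26.9] [55.6 32.7]
200 257 367 [ 47.3 -27.3] [47.3 19.3]
220 257 395 [ 38.8 -27.7] [38.8 31.5]
240 256 393 [ 30.  -28.5] [30.  31.1]
```

```bash
python3 - <<'E'
from h import *
p=cam("w13");im=cv2.imread("pics/w13_full.png");g=cv2.cvtColor(im,cv2.COLOR_BGR2HSV)
a=np.radians(.5)
def W(X,Y,z): return [.4994+X-np.sin(a)*Y,-.1555+Y+np.sin(a)*X,z]
for nm,P in dict(blk_tr=W(0,-.124,.038),blk_tl=W(0,-.044,.038),foot_fr=W(-.006,-.1325,.008),midtop_r=W(0,-.04,.044)).items(): print(nm,np.round(proj(p,P),1))
for X,z in((.006,.038),(.02,.038)):
    u0,v0=proj(p,W(X,-.124,z));v=int(round(v0));print("row",v,"pred right edge",u0,[ (u,int(g[v,u,1]),int(g[v,u,2])) for u in range(int(u0)-14,int(u0)+16,2)])
    u0,v0=proj(p,W(X,-.044,z));v=int(round(v0));print("row",v,"pred left edge",u0,[ (u,int(g[v,u,1]),int(g[v,u,2])) for u in range(int(u0)-24,int(u0)+16,2)])
u0,v0=proj(p,W(-.003,-.1325,.008));v=int(round(v0));print("foot row",v,u0,[(u,int(g[v,u,1]),int(g[v,u,2])) for u in range(int(u0)-14,int(u0)+16,2)])
for Y in(-.122,-.046):
    u0,v0=proj(p,W(0,Y,.038));u=int(u0);print("col",u,"pred top front v",v0,[(v,int(g[v,u,1]),int(g[v,u,2])) for v in range(max(0,int(v0)-10),int(v0)+40,2)])
E
```

```text
blk_tr [427.8 127.8]
blk_tl [252.6 115.9]
foot_fr [426.  143.4]
midtop_r [240.8 114. ]
row 114 pred right edge 429.6568243128055 [(415, 104, 242), (417, 103, 243), (419, 103, 243), (421, 103, 242), (423, 104, 242), (425, 105, 247), (427, 102, 195), (429, 95, 147), (431, 98, 158), (433, 97, 157), (435, 96, 156), (437, 97, 157), (439, 97, 158), (441, 97, 158), (443, 95, 158)]
row 102 pred left edge 252.81510282083872 [(228, 104, 243), (230, 103, 244), (232, 104, 243), (234, 103, 243), (236, 104, 243), (238, 103, 250), (240, 116, 181), (242, 110, 95), (244, 114, 96), (246, 115, 100), (248, 111, 92), (250, 113, 158), (252, 113, 81), (254, 115, 153), (256, 114, 166), (258, 114, 155), (260, 107, 242), (262, 108, 239), (264, 105, 240), (266, 106, 241)]
row 80 pred right edge 434.14610541575445 [(420, 106, 241), (422, 106, 241), (424, 106, 241), (426, 106, 241), (428, 106, 242), (430, 113, 233), (432, 98, 182), (434, 100, 145), (436, 101, 147), (438, 101, 147), (440, 101, 146), (442, 101, 146), (444, 101, 146), (446, 101, 147), (448, 102, 148)]
row 68 pred left edge 253.29245274756857 [(229,
[... 832 characters left out ...]
), (139, 100, 229), (141, 122, 155), (143, 119, 159), (145, 120, 159), (147, 118, 158), (149, 119, 156), (151, 118, 156), (153, 118, 153), (155, 121, 152), (157, 120, 153), (159, 119, 152), (161, 118, 154), (163, 117, 155), (165, 118, 156)]
col 257 pred top front v 116.15232409383106 [(106, 114, 163), (108, 114, 154), (110, 111, 237), (112, 115, 223), (114, 119, 172), (116, 107, 242), (118, 99, 225), (120, 76, 251), (122, 77, 249), (124, 75, 250), (126, 80, 249), (128, 96, 228), (130, 113, 172), (132, 117, 213), (134, 118, 212), (136, 118, 211), (138, 119, 212), (140, 121, 212), (142, 120, 209), (144, 118, 205), (146, 120, 204), (148, 29, 249), (150, 32, 246), (152, 30, 246), (154, 27, 246)]
```

>>> {"fn": "jog_arm", "kwargs": {
  "motion": [
    {"x": 0.2,"y": 0.3,"z": 1,"ax": -0.2,"ay": 0.4,"az": 0.3},
    {"x": 0,"y": 0,"z": 1,"ax": 0,"ay": 0,"az": 0},
    {"x": 0,"y": 0,"z": 0.9,"ax": 0,"ay": 0,"az": 0},
    {"x": 0,"y": 0,"z": 0,"ax": 0,"ay": 0,"az": 0},
    {"x": 0,"y": 0,"z": 0,"ax": 0,"ay": 0,"az": 0}
  ]
}}

```text
time_s: 30.65
tool_pos: [0.4243, -0.2431, 0.0205]
tool_rot: [179.7, -0.2, 3.7]
force: [0.9, 0.6, 0.0]
grip_width: 0.0592
grasp_force: 29.9
```

```bash
python3 - <<'E'
from h import *
plan([.4226,-.2395,.0168],[180,0,3.9])
E
```

```text
t 30.6 pos [ 0.4243 -0.2431  0.0205] rot [179.7  -0.2   3.7]
 shift cm [-0.14 -0.37  0.36]  turn [ 0.29 -0.21 -0.19]
```

>>> {"fn": "jog_arm", "kwargs": {
  "motion": [
    {"x": 0,"y": -0.35,"z": 0.35,"ax": 0.3,"ay": 0,"az": -0.2},
    {"x": 0,"y": 0,"z": 0,"ax": 0,"ay": 0,"az": 0},
    {"x": 0,"y": 0,"z": 0,"ax": 0,"ay": 0,"az": 0},
    {"x": 0,"y": 0,"z": 0,"ax": 0,"ay": 0,"az": 0},
    {"x": 0,"y": 0,"z": 0,"ax": 0,"ay": 0,"az": 0}
  ]
}}

```text
time_s: 31.15
tool_pos: [0.4242, -0.2398, 0.0172]
tool_rot: [180.0, -0.2, 3.9]
force: [1.7, -0.1, -0.6]
grip_width: 0.0595
grasp_force: 29.9
```

```bash
python3 - <<'E'
from h import *
plan([.4226,-.2395,.0168],[180,0,3.9])
E
```

```text
t 31.1 pos [ 0.4242 -0.2398  0.0172] rot [180.   -0.2   3.9]
 shift cm [-0.15 -0.04  0.04]  turn [ 0.03 -0.23  0.  ]
```

>>> {"fn": "jog_arm", "kwargs": {
  "motion": [
    {"x": 0.4,"y": 0.02,"z": 0,"ax": 0,"ay": 0,"az": 0},
    {"x": 0.4,"y": 0.02,"z": 0,"ax": 0,"ay": 0,"az": 0},
    {"x": 0.4,"y": 0.03,"z": 0,"ax": 0,"ay": 0,"az": 0},
    {"x": 0.4,"y": 0.02,"z": 0,"ax": 0,"ay": 0,"az": 0},
    {"x": 0,"y": 0,"z": 0,"ax": 0,"ay": 0,"az": 0}
  ]
}}

```text
time_s: 31.65
tool_pos: [0.4345, -0.2394, 0.015]
tool_rot: [-179.8, 0.4, 3.8]
force: [-10.1, -1.7, -0.3]
grip_width: 0.0596
grasp_force: 30.0
```

>>> {"fn": "jog_arm", "kwargs": {
  "motion": [
    {"x": 0.4,"y": 0.02,"z": 0,"ax": 0,"ay": 0,"az": 0},
    {"x": 0.4,"y": 0.02,"z": 0,"ax": 0,"ay": 0,"az": 0},
    {"x": 0.2,"y": 0.01,"z": 0,"ax": 0,"ay": 0,"az": 0},
    {"x": 0,"y": 0,"z": 0,"ax": 0,"ay": 0,"az": 0},
    {"x": 0,"y": 0,"z": 0,"ax": 0,"ay": 0,"az": 0}
  ]
}}

```text
time_s: 32.15
tool_pos: [0.4508, -0.2391, 0.0173]
tool_rot: [180.0, -0.3, 3.9]
force: [-0.2, -0.2, -1.0]
grip_width: 0.0595
grasp_force: 29.9
```

```bash
python3 - <<'E'
from h import *
plan([.4506,-.2395,.0168],[180,0,3.9]);print(pose()[0]["force"],pose()[0]["wrist_torque"])
held("w14",.0132)
E
```

```text
t 32.1 pos [ 0.4508 -0.2391  0.0173] rot [180.   -0.3   3.9]
 shift cm [-0.02  0.03  0.05]  turn [ 0.02 -0.28  0.04]
[-0.1701 -0.184  -1.0465] [ 0.0162 -0.0668 -0.017 ]
[(275, np.int64(190)), (285, np.int64(191)), (295, np.int64(191)), (305, np.int64(240)), (315, np.int64(244)), (325, np.int64(249)), (335, np.int64(264))]
front edge in tool (mm) [[51.6, -19.5], [51.2, -15.3], [51.2, -11.1], [30.1, -7.2], [28.3, -2.8], [26.1, 1.5], [19.2, 5.9]]
200 257 398 [ 47.2 -27.4] [47.2 32.4]
220 257 313 [ 38.7 -27.8] [38.7 -3.4]
240 257 393 [ 29.9 -28.2] [29.9 31.2]
```

>>> {"fn": "jog_arm", "kwargs": {
  "motion": [
    {"x": 0.5,"y": 0.03,"z": 0,"ax": 0,"ay": 0,"az": 0},
    {"x": 0.5,"y": 0.03,"z": 0,"ax": 0,"ay": 0,"az": 0},
    {"x": 0.5,"y": 0.03,"z": 0,"ax": 0,"ay": 0,"az": 0},
    {"x": 0,"y": 0,"z": 0,"ax": 0,"ay": 0,"az": 0},
    {"x": 0,"y": 0,"z": 0,"ax": 0,"ay": 0,"az": 0}
  ]
}}

```text
time_s: 32.7
tool_pos: [0.4656, -0.239, 0.0172]
tool_rot: [180.0, -0.3, 3.9]
force: [1.0, -0.7, 0.2]
grip_width: 0.0595
grasp_force: 29.9
```

>>> {"fn": "jog_arm", "kwargs": {
  "motion": [
    {"x": 0.5,"y": 0.03,"z": 0,"ax": 0,"ay": 0,"az": 0},
    {"x": 0.5,"y": 0.03,"z": 0,"ax": 0,"ay": 0,"az": 0},
    {"x": 0.4,"y": 0.03,"z": 0,"ax": 0,"ay": 0,"az": 0},
    {"x": 0,"y": 0,"z": 0,"ax": 0,"ay": 0,"az": 0},
    {"x": 0,"y": 0,"z": 0,"ax": 0,"ay": 0,"az": 0}
  ]
}}

```text
time_s: 33.2
tool_pos: [0.4798, -0.239, 0.0172]
tool_rot: [180.0, -0.3, 3.9]
force: [1.5, -0.5, -2.0]
grip_width: 0.0594
grasp_force: 29.8
```

```bash
python3 - <<'E'
from h import *
plan([.4806,-.239,.0168],[180,0,3.9]);print(pose()[0]["force"],pose()[0]["wrist_torque"])
held("w15",.0132)
E
```

```text
t 33.2 pos [ 0.4798 -0.239   0.0172] rot [180.   -0.3   3.9]
 shift cm [0.08 0.   0.04]  turn [ 0.01 -0.28  0.03]
[ 1.4562 -0.4982 -1.9734] [ 0.045  -0.2453  0.0444]
[(275, np.int64(258)), (285, np.int64(259)), (295, np.int64(260)), (305, np.int64(261)), (315, np.int64(262)), (325, np.int64(262))]
front edge in tool (mm) [[22.0, -20.4], [21.5, -16.0], [21.0, -11.7], [20.6, -7.3], [20.1, -2.9], [20.1, 1.5]]
```

>>> {"fn": "jog_arm", "kwargs": {
  "motion": [
    {"x": 0,"y": 0,"z": 0,"ax": 0,"ay": 0,"az": 0},
    {"x": 0,"y": 0,"z": 0,"ax": 0,"ay": 0,"az": 0},
    {"x": 0,"y": 0,"z": 0,"ax": 0,"ay": 0,"az": 0},
    {"x": 0,"y": 0,"z": 0,"ax": 0,"ay": 0,"az": 0},
    {"x": 0,"y": 0,"z": 0,"ax": 0,"ay": 0,"az": 0}
  ],
  "claw": 0.8
}}

```text
time_s: 33.75
tool_pos: [0.4792, -0.2392, 0.0173]
tool_rot: [180.0, -0.2, 3.9]
force: [0.8, -0.1, -0.2]
grip_width: 0.0774
grasp_force: 0.0
```

>>> {"fn": "jog_arm", "kwargs": {
  "motion": [
    {"x": -1.5,"y": -0.09,"z": 0,"ax": 0,"ay": 0,"az": 0},
    {"x": -1.5,"y": -0.09,"z": 0,"ax": 0,"ay": 0,"az": 0},
    {"x": -1,"y": -0.06,"z": 0,"ax": 0,"ay": 0,"az": 3.4},
    {"x": 0,"y": 0,"z": 0,"ax": 0,"ay": 0,"az": 0},
    {"x": 0,"y": 0,"z": 0,"ax": 0,"ay": 0,"az": 0}
  ]
}}

```text
time_s: 34.25
tool_pos: [0.4395, -0.2397, 0.0173]
tool_rot: [180.0, -0.3, 0.6]
force: [0.0, -0.1, 0.0]
grip_width: 0.0783
grasp_force: 0.0
```

>>> {"fn": "jog_arm", "kwargs": {
  "motion": [
    {"x": 0,"y": 0,"z": 0,"ax": 0,"ay": 0,"az": 0},
    {"x": 0,"y": 0,"z": 0,"ax": 0,"ay": 0,"az": 0},
    {"x": 0,"y": 0,"z": 0,"ax": 0,"ay": 0,"az": 0},
    {"x": 0,"y": 0,"z": 0,"ax": 0,"ay": 0,"az": 0},
    {"x": 0,"y": 0,"z": 0,"ax": 0,"ay": 0,"az": 0}
  ],
  "claw": -1
}}

```text
time_s: 34.75
tool_pos: [0.4392, -0.2394, 0.017]
tool_rot: [-180.0, -0.2, 0.5]
force: [0.1, -0.4, -0.5]
grip_width: 0.0461
grasp_force: 0.0
```

>>> {"fn": "jog_arm", "kwargs": {
  "motion": [
    {"x": 0,"y": 0,"z": 0,"ax": 0,"ay": 0,"az": 0},
    {"x": 0,"y": 0,"z": 0,"ax": 0,"ay": 0,"az": 0},
    {"x": 0,"y": 0,"z": 0,"ax": 0,"ay": 0,"az": 0},
    {"x": 0,"y": 0,"z": 0,"ax": 0,"ay": 0,"az": 0},
    {"x": 0,"y": 0,"z": 0,"ax": 0,"ay": 0,"az": 0}
  ]
}}

```text
time_s: 35.25
tool_pos: [0.439, -0.2395, 0.0171]
tool_rot: [180.0, -0.2, 0.5]
force: [0.8, -0.0, 0.3]
grip_width: 0.0068
grasp_force: 0.0
```

```bash
python3 - <<'E'
from h import *
plan([.491,-.239,.0185],[180,0,.5]);o=pose()[0];print(o["force"],o["wrist_torque"],o["grip_width"])
E
```

```text
t 35.2 pos [ 0.439  -0.2395  0.0171] rot [180.   -0.2   0.5]
 shift cm [ 5.2  -0.   -0.12]  turn [ 0.   -0.22  0.  ]
[ 0.8091 -0.0175  0.2962] [-0.0076  0.0279  0.0295] 0.006751239212644307
```

>>> {"fn": "jog_arm", "kwargs": {
  "motion": [
    {"x": 0.8,"y": 0,"z": 0,"ax": 0,"ay": 0,"az": 0},
    {"x": 0.8,"y": 0,"z": 0,"ax": 0,"ay": 0,"az": 0},
    {"x": 0.6,"y": 0,"z": 0,"ax": 0,"ay": 0,"az": 0},
    {"x": 0.6,"y": 0,"z": 0,"ax": 0,"ay": 0,"az": 0},
    {"x": 0,"y": 0,"z": 0,"ax": 0,"ay": 0,"az": 0}
  ]
}}

```text
time_s: 35.75
tool_pos: [0.4683, -0.2389, 0.0173]
tool_rot: [-180.0, -0.3, 0.6]
force: [0.6, -0.2, -0.7]
grip_width: 0.0006
grasp_force: 0.0
```

>>> {"fn": "jog_arm", "kwargs": {
  "motion": [
    {"x": 0.5,"y": 0,"z": 0,"ax": 0,"ay": 0,"az": 0},
    {"x": 0.5,"y": 0,"z": 0,"ax": 0,"ay": 0,"az": 0},
    {"x": 0.4,"y": 0,"z": 0,"ax": 0,"ay": 0,"az": 0},
    {"x": 0.3,"y": 0,"z": 0,"ax": 0,"ay": 0,"az": 0},
    {"x": 0,"y": 0,"z": 0,"ax": 0,"ay": 0,"az": 0}
  ]
}}

```text
time_s: 36.25
tool_pos: [0.4846, -0.239, 0.0173]
tool_rot: [-180.0, -0.2, 0.5]
force: [-0.0, -1.0, 0.8]
grip_width: 0.0004
grasp_force: 0.0
```

>>> {"fn": "jog_arm", "kwargs": {
  "motion": [
    {"x": 0.2,"y": 0,"z": 0,"ax": 0,"ay": 0,"az": 0},
    {"x": 0.2,"y": 0,"z": 0,"ax": 0,"ay": 0,"az": 0},
    {"x": 0,"y": 0,"z": 0,"ax": 0,"ay": 0,"az": 0},
    {"x": 0,"y": 0,"z": 0,"ax": 0,"ay": 0,"az": 0},
    {"x": 0,"y": 0,"z": 0,"ax": 0,"ay": 0,"az": 0}
  ]
}}

```text
time_s: 36.75
tool_pos: [0.488, -0.2391, 0.0173]
tool_rot: [180.0, -0.2, 0.5]
force: [-0.1, 0.7, 0.0]
grip_width: 0.0003
grasp_force: 0.0
```

>>> {"fn": "jog_arm", "kwargs": {
  "motion": [
    {"x": 0.15,"y": 0,"z": 0,"ax": 0,"ay": 0,"az": 0},
    {"x": 0.1,"y": 0,"z": 0,"ax": 0,"ay": 0,"az": 0},
    {"x": 0,"y": 0,"z": 0,"ax": 0,"ay": 0,"az": 0},
    {"x": 0,"y": 0,"z": 0,"ax": 0,"ay": 0,"az": 0},
    {"x": 0,"y": 0,"z": 0,"ax": 0,"ay": 0,"az": 0}
  ]
}}

```text
time_s: 37.25
tool_pos: [0.4901, -0.2391, 0.0172]
tool_rot: [180.0, -0.2, 0.5]
force: [-2.0, -0.5, 1.7]
grip_width: 0.0002
grasp_force: 1.2
```

>>> {"fn": "jog_arm", "kwargs": {
  "motion": [
    {"x": 0.15,"y": 0,"z": 0,"ax": 0,"ay": 0,"az": 0},
    {"x": 0,"y": 0,"z": 0,"ax": 0,"ay": 0,"az": 0},
    {"x": 0,"y": 0,"z": 0,"ax": 0,"ay": 0,"az": 0},
    {"x": 0,"y": 0,"z": 0,"ax": 0,"ay": 0,"az": 0},
    {"x": 0,"y": 0,"z": 0,"ax": 0,"ay": 0,"az": 0}
  ]
}}

```text
time_s: 37.75
tool_pos: [0.4901, -0.2391, 0.0171]
tool_rot: [-180.0, 0.0, 0.5]
force: [-6.3, 0.2, 6.0]
grip_width: 0.0005
grasp_force: 3.3
```

```bash
python3 - <<'E'
from h import *
p=env.camera_params("wrist");im=env.read_camera("wrist");cv2.imwrite("pics/w16_full.png",im[:,:,::-1])
o=pose()[0];print(o["tool_pos"],o["force"],proj(p,[.5,-.239,.038]),proj(p,[.494,-.239,.03]))
h=cv2.cvtColor(im,cv2.COLOR_RGB2HSV)
for u in(255,270,285,360,375,385): print(u,[(v,int(h[v,u,1]),int(h[v,u,2])) for v in range(222,300,4)])
E
```

```text
[ 0.4901 -0.2391  0.0171] [-7.1804  0.5762  5.89  ] (np.float64(321.55864462390065), np.float64(290.12418373611524)) (np.float64(321.46029844406195), np.float64(295.79264504174864))
255 [(222, 103, 243), (226, 104, 243), (230, 104, 243), (234, 103, 243), (238, 105, 243), (242, 104, 242), (246, 105, 242), (250, 105, 242), (254, 105, 242), (258, 105, 242), (262, 105, 241), (266, 110, 245), (270, 33, 31), (274, 18, 29), (278, 17, 30), (282, 18, 29), (286, 26, 29), (290, 25, 31), (294, 28, 55), (298, 24, 53)]
270 [(222, 116, 198), (226, 115, 199), (230, 116, 200), (234, 115, 199), (238, 115, 199), (242, 115, 219), (246, 109, 239), (250, 109, 238), (254, 111, 239), (258, 109, 238), (262, 110, 239), (266, 114, 241), (270, 26, 30), (274, 18, 28), (278, 26, 29), (282, 18, 29), (286, 26, 30), (290, 18, 29), (294, 32, 56), (298, 29, 53)]
285 [(222, 114, 164), (226, 113, 163), (230, 113, 163), (234, 116, 163), (238, 113, 162), (242, 114, 163), (246, 113, 162), (250, 114, 163), (254, 113, 162), (258, 113, 162), (262, 114, 161), (266, 113, 158), (270, 18, 29), (274, 18, 29), (278, 26, 30), (282, 
[... 355 characters left out ...]
90, 25, 31), (294, 27, 56), (298, 29, 52)]
375 [(222, 114, 206), (226, 115, 206), (230, 115, 206), (234, 115, 209), (238, 115, 169), (242, 115, 169), (246, 115, 169), (250, 115, 169), (254, 115, 167), (258, 113, 167), (262, 114, 165), (266, 115, 200), (270, 26, 29), (274, 25, 31), (278, 26, 29), (282, 18, 29), (286, 26, 30), (290, 18, 29), (294, 32, 56), (298, 29, 53)]
385 [(222, 113, 173), (226, 113, 176), (230, 114, 208), (234, 115, 209), (238, 115, 208), (242, 116, 174), (246, 113, 173), (250, 114, 174), (254, 116, 174), (258, 114, 172), (262, 115, 198), (266, 114, 205), (270, 26, 29), (274, 17, 30), (278, 25, 31), (282, 25, 31), (286, 26, 29), (290, 18, 29), (294, 32, 56), (298, 29, 53)]
```

Contact with the block face at TCP x=0.490 puts the panel flush with the mouth. I'll back off, lift and head for the thick panel.

>>> {"fn": "jog_arm", "kwargs": {
  "motion": [
    {"x": -2,"y": 0,"z": 0,"ax": 0,"ay": 0,"az": 0},
    {"x": -3,"y": 0,"z": 0,"ax": 0,"ay": 0,"az": 0},
    {"x": 0,"y": 0,"z": -3,"ax": 0,"ay": 0,"az": 0},
    {"x": 0,"y": 0,"z": -4,"ax": 0,"ay": 0,"az": 0},
    {"x": 0,"y": 0,"z": -4,"ax": 0,"ay": 0,"az": 0}
  ]
}}

```text
time_s: 38.3
tool_pos: [0.4418, -0.2391, 0.1282]
tool_rot: [-180.0, -0.3, 0.5]
force: [0.7, -0.4, 0.1]
grip_width: 0.0003
grasp_force: 0.0
```

>>> {"fn": "jog_arm", "kwargs": {
  "motion": [
    {"x": 0,"y": 0,"z": 0,"ax": 0,"ay": 0,"az": 0},
    {"x": 0,"y": 0,"z": 0,"ax": 0,"ay": 0,"az": 0},
    {"x": 0,"y": 0,"z": 0,"ax": 0,"ay": 0,"az": 0},
    {"x": 0,"y": 0,"z": 0,"ax": 0,"ay": 0,"az": 0},
    {"x": 0,"y": 0,"z": 0,"ax": 0,"ay": 0,"az": 0}
  ],
  "claw": 1
}}

```text
time_s: 38.8
tool_pos: [0.4411, -0.239, 0.1259]
tool_rot: [-179.9, -0.1, 0.5]
force: [-0.6, 0.2, 0.3]
grip_width: 0.0327
grasp_force: 0.0
```

```bash
python3 - <<'E'
from h import *
p=env.camera_params("wrist");im=env.read_camera("wrist");cv2.imwrite("pics/w17_full.png",im[:,:,::-1]);np.save("pics/w17.npy",p,allow_pickle=True)
h=cv2.cvtColor(im,cv2.COLOR_RGB2HSV)
u,v=proj(p,[.5005,-.239,.038]);print(u,v)
for dy in(-.02,0,.02):
    u,v0=proj(p,[.5005,-.239+dy,.038]);u=int(u);print(u,[(v,int(h[v,u,1]),int(h[v,u,2])) for v in range(max(0,int(v0)-12),int(v0)+26,2)])
w=((h[:,:,1]<28)&(h[:,:,2]>190));w[265:]=0;print("white px near mouth",w[max(0,int(v0)-10):int(v0)+40,int(u)-90:int(u)+60].sum())
plan([.612,.3365,.13],[180,0,-5.2]);print(pose()[0]["qpos"])
E
```

```text
322.6727888493227 163.00233901349347
351 [(151, 84, 253), (153, 85, 253), (155, 86, 253), (157, 86, 253), (159, 86, 253), (161, 95, 249), (163, 50, 255), (165, 51, 254), (167, 55, 255), (169, 120, 210), (171, 115, 226), (173, 117, 225), (175, 117, 225), (177, 114, 225), (179, 115, 226), (181, 115, 226), (183, 117, 225), (185, 117, 226), (187, 118, 226)]
322 [(151, 87, 253), (153, 87, 253), (155, 88, 253), (157, 87, 253), (159, 86, 253), (161, 103, 245), (163, 47, 255), (165, 50, 255), (167, 56, 255), (169, 123, 208), (171, 116, 230), (173, 117, 229), (175, 117, 226), (177, 118, 224), (179, 119, 222), (181, 118, 225), (183, 116, 225), (185, 115, 226), (187, 118, 225)]
293 [(150, 103, 244), (152, 103, 244), (154, 102, 243), (156, 102, 244), (158, 102, 244), (160, 105, 242), (162, 85, 248), (164, 52, 255), (166, 52, 255), (168, 87, 250), (170, 121, 226), (172, 118, 225), (174, 117, 226), (176, 117, 227), (178, 117, 225), (180, 121, 221), (182, 123, 219), (184, 123, 220), (186, 119, 221)]
white px near mouth 0
t 38.9 pos [ 0.4412 -0.2391  0.1261] rot [-179.9   -0.2    0.5]
 shift cm [ 17.6  -57.4   -0.26]  turn [-0.08 -0.16  5.72]
[ 65.3894   7.4811 -42.1283 109.629    5.3924  64.7912 -68.2681]
```

>>> {"fn": "jog_arm", "kwargs": {
  "motion": [
    {"x": 1.2,"y": -4.1,"z": 0,"ax": 0,"ay": 0,"az": 0},
    {"x": 1.2,"y": -4.1,"z": 0,"ax": 0,"ay": 0,"az": 0},
    {"x": 1.2,"y": -4.1,"z": 0,"ax": 0,"ay": 0,"az": 0},
    {"x": 1.2,"y": -4.1,"z": 0,"ax": 0,"ay": 0,"az": 0},
    {"x": 1.2,"y": -4.1,"z": 0,"ax": 0,"ay": 0,"az": 0}
  ]
}}

```text
time_s: 39.35
tool_pos: [0.4999, -0.0324, 0.1271]
tool_rot: [180.0, -0.2, 0.5]
force: [-0.4, 0.4, -0.2]
grip_width: 0.0764
grasp_force: 0.0
```

>>> {"fn": "jog_arm", "kwargs": {
  "motion": [
    {"x": 1.2,"y": -4.1,"z": -0.5,"ax": 0,"ay": 0,"az": 0},
    {"x": 1.2,"y": -4.1,"z": 0,"ax": 0,"ay": 0,"az": 0},
    {"x": 1.2,"y": -4.1,"z": 0,"ax": 0,"ay": 0,"az": 0},
    {"x": 1.2,"y": -4.1,"z": 0,"ax": 0,"ay": 0,"az": 0},
    {"x": 1.2,"y": -4.1,"z": 0,"ax": 0,"ay": 0,"az": 2.7}
  ]
}}

```text
time_s: 39.85
tool_pos: [0.5582, 0.173, 0.1319]
tool_rot: [-180.0, -0.2, -2.3]
force: [1.1, -0.4, 0.5]
grip_width: 0.0869
grasp_force: 0.0
```

```bash
python3 - <<'E'
from h import *
plan([.612,.3365,.13],[180,0,-5.2]);print(pose()[0]["qpos"])
E
```

```text
t 39.9 pos [0.5582 0.173  0.1319] rot [-180.    -0.2   -2.3]
 shift cm [  4.72 -16.55   0.21]  turn [-0.02 -0.18  2.92]
[  24.5788   22.1967  -53.9881   97.977    19.1286   69.4577 -126.4542]
```

>>> {"fn": "jog_arm", "kwargs": {
  "motion": [
    {"x": 1,"y": -2.5,"z": 0,"ax": 0,"ay": 0,"az": 0},
    {"x": 1,"y": -2.5,"z": 0,"ax": 0,"ay": 0,"az": 0},
    {"x": 1,"y": -2.5,"z": 0,"ax": 0,"ay": 0,"az": 0},
    {"x": 0,"y": 0,"z": 0,"ax": 0,"ay": 0,"az": 0},
    {"x": 0,"y": 0,"z": 0,"ax": 0,"ay": 0,"az": 0}
  ]
}}

```text
time_s: 40.35
tool_pos: [0.5903, 0.2459, 0.1318]
tool_rot: [-180.0, -0.1, -2.1]
force: [-0.3, -1.5, -0.4]
grip_width: 0.0869
grasp_force: 0.0
```

```bash
python3 - <<'E'
from h import *
plan([.612,.3365,.13],[180,0,-5.2]);print(pose()[0]["qpos"])
E
```

```text
t 40.4 pos [0.5903 0.2459 0.1318] rot [-180.    -0.1   -2.1]
 shift cm [ 1.84 -9.14  0.19]  turn [-0.01 -0.13  3.09]
[  14.1083   29.1921  -52.0223   89.9133   23.8461   72.5202 -133.7212]
```

>>> {"fn": "jog_arm", "kwargs": {
  "motion": [
    {"x": 0.6,"y": -3,"z": 0,"ax": 0,"ay": 0,"az": 0},
    {"x": 0.6,"y": -3,"z": 0,"ax": 0,"ay": 0,"az": 0},
    {"x": 0.6,"y": -3,"z": 0,"ax": 0,"ay": 0,"az": 1.5},
    {"x": 0,"y": 0,"z": 0,"ax": 0,"ay": 0,"az": 1.5},
    {"x": 0,"y": 0,"z": 0,"ax": 0,"ay": 0,"az": 0}
  ]
}}

```text
time_s: 40.85
tool_pos: [0.612, 0.3336, 0.1323]
tool_rot: [179.9, -0.2, -5.2]
force: [-0.1, -0.3, 0.4]
grip_width: 0.087
grasp_force: 0.0
```

```bash
python3 - <<'E'
from h import *
plan([.612,.3365,.018],[180,0,-5.2]);print(pose()[0]["qpos"])
whites("w18")
E
```

```text
t 40.9 pos [0.612  0.3336 0.1323] rot [179.9  -0.2  -5.2]
 shift cm [-0.06 -0.3  11.43]  turn [ 0.06 -0.19 -0.01]
[   2.6391   35.5592  -49.4231   80.7442   27.2759   75.9046 -143.2127]
blob [ 275  154   85  104 8563] box [[275.0, 154.0], [359.0, 154.0], [359.0, 257.0], [275.0, 257.0]]
  z 0.032 c [0.6391 0.3346] sides [77.3 60.4 77.3 64.9] yaw -3.7
  z 0.038 c [0.64   0.3344] sides [75.5 59.  75.5 63.4] yaw -3.7
```

>>> {"fn": "jog_arm", "kwargs": {
  "motion": [
    {"x": 0,"y": -0.2,"z": 3,"ax": 0,"ay": 0,"az": 0},
    {"x": 0,"y": 0,"z": 3,"ax": 0,"ay": 0,"az": 0},
    {"x": 0,"y": 0,"z": 2.5,"ax": 0,"ay": 0,"az": 0},
    {"x": 0,"y": 0,"z": 1.5,"ax": 0,"ay": 0,"az": 0},
    {"x": 0,"y": 0,"z": 0.6,"ax": 0,"ay": 0,"az": 0}
  ]
}}

```text
time_s: 41.4
tool_pos: [0.6127, 0.334, 0.025]
tool_rot: [179.9, -0.1, -5.3]
force: [-0.5, 0.2, 0.6]
grip_width: 0.0868
grasp_force: 0.0
```

```bash
python3 - <<'E'
from h import *
plan([.612,.3365,.018],[180,0,-5.2]);print(pose()[0]["force"])
E
```

```text
t 41.4 pos [0.6127 0.334  0.025 ] rot [179.9  -0.1  -5.3]
 shift cm [-0.1  -0.25  0.7 ]  turn [ 0.12 -0.13 -0.1 ]
[-0.4523  0.2365  0.5601]
```

>>> {"fn": "jog_arm", "kwargs": {
  "motion": [
    {"x": 0,"y": -0.25,"z": 0.5,"ax": 0,"ay": 0,"az": 0},
    {"x": 0,"y": 0,"z": 0.2,"ax": 0,"ay": 0,"az": 0},
    {"x": 0,"y": 0,"z": 0,"ax": 0,"ay": 0,"az": 0},
    {"x": 0,"y": 0,"z": 0,"ax": 0,"ay": 0,"az": 0},
    {"x": 0,"y": 0,"z": 0,"ax": 0,"ay": 0,"az": 0}
  ]
}}

```text
time_s: 41.9
tool_pos: [0.6135, 0.3394, 0.0205]
tool_rot: [-179.9, -0.3, -5.2]
force: [0.1, -0.3, -0.3]
grip_width: 0.0872
grasp_force: 0.0
```

>>> {"fn": "jog_arm", "kwargs": {
  "motion": [
    {"x": 0,"y": 0,"z": 0,"ax": 0,"ay": 0,"az": 0},
    {"x": 0,"y": 0,"z": 0,"ax": 0,"ay": 0,"az": 0},
    {"x": 0,"y": 0,"z": 0,"ax": 0,"ay": 0,"az": 0},
    {"x": 0,"y": 0,"z": 0,"ax": 0,"ay": 0,"az": 0},
    {"x": 0,"y": 0,"z": 0,"ax": 0,"ay": 0,"az": 0}
  ],
  "claw": -1,
  "squeeze": 35
}}

```text
time_s: 42.4
tool_pos: [0.6131, 0.3389, 0.0198]
tool_rot: [180.0, -0.2, -5.2]
force: [-0.9, 0.0, 1.1]
grip_width: 0.0597
grasp_force: 34.9
```

>>> {"fn": "jog_arm", "kwargs": {
  "motion": [
    {"x": 0,"y": 0,"z": 0,"ax": 0,"ay": 0,"az": 0},
    {"x": 0,"y": 0,"z": 0,"ax": 0,"ay": 0,"az": 0},
    {"x": 0,"y": 0,"z": -1,"ax": 0,"ay": 0,"az": 0},
    {"x": 0,"y": 0,"z": -2,"ax": 0,"ay": 0,"az": 0},
    {"x": 0,"y": 0,"z": -2,"ax": 0,"ay": 0,"az": 0}
  ]
}}

```text
time_s: 42.9
tool_pos: [0.613, 0.3395, 0.0717]
tool_rot: [-179.9, -0.2, -5.2]
force: [0.9, 0.4, -0.7]
grip_width: 0.0597
grasp_force: 34.9
```

>>> {"fn": "jog_arm", "kwargs": {
  "motion": [
    {"x": 0,"y": 0,"z": -2,"ax": 0,"ay": 0,"az": 0},
    {"x": 0,"y": 0,"z": -3,"ax": 0,"ay": 0,"az": 0},
    {"x": 0,"y": 0,"z": -1,"ax": 0,"ay": 0,"az": 0},
    {"x": 0,"y": 0,"z": 0,"ax": 0,"ay": 0,"az": -2.8},
    {"x": 0,"y": 0,"z": 0,"ax": 0,"ay": 0,"az": -2.8}
  ]
}}

```text
time_s: 43.4
tool_pos: [0.6131, 0.3395, 0.1314]
tool_rot: [-180.0, -0.3, 0.5]
force: [-0.2, -0.5, -0.7]
grip_width: 0.06
grasp_force: 34.9
```

```bash
python3 - <<'E'
from h import *
plan([.45,-.155,.13],[180,0,.5]);o=pose()[0];print(o["qpos"],o["force"])
E
```

```text
t 43.4 pos [0.6131 0.3395 0.1314] rot [-180.    -0.3    0.5]
 shift cm [-16.76  49.3    0.01]  turn [-0.04 -0.35  0.02]
[   2.6627   36.2968  -50.4065   80.3565   28.2402   76.0326 -138.3164] [-0.1964 -0.472  -0.659 ]
```

>>> {"fn": "jog_arm", "kwargs": {
  "motion": [
    {"x": -1.3,"y": 3.5,"z": 0,"ax": 0,"ay": 0,"az": 0},
    {"x": -1.3,"y": 3.8,"z": 0,"ax": 0,"ay": 0,"az": 0},
    {"x": -1.3,"y": 3.8,"z": 0,"ax": 0,"ay": 0,"az": 0},
    {"x": -1.3,"y": 3.8,"z": 0,"ax": 0,"ay": 0,"az": 0},
    {"x": -1.3,"y": 3.8,"z": 0,"ax": 0,"ay": 0,"az": 0}
  ]
}}

```text
time_s: 43.9
tool_pos: [0.5485, 0.1504, 0.1299]
tool_rot: [180.0, -0.3, 0.4]
force: [1.4, -0.5, -0.9]
grip_width: 0.0593
grasp_force: 34.9
```

>>> {"fn": "jog_arm", "kwargs": {
  "motion": [
    {"x": -1.3,"y": 3.8,"z": 0,"ax": 0,"ay": 0,"az": 0},
    {"x": -1.3,"y": 3.8,"z": 0,"ax": 0,"ay": 0,"az": 0},
    {"x": -1.3,"y": 3.8,"z": 0,"ax": 0,"ay": 0,"az": 0},
    {"x": -1.3,"y": 3.8,"z": 0,"ax": 0,"ay": 0,"az": 0},
    {"x": -1.3,"y": 3.8,"z": 0,"ax": 0,"ay": 0,"az": 0}
  ]
}}

```text
time_s: 44.4
tool_pos: [0.4849, -0.0401, 0.1299]
tool_rot: [179.9, -0.3, 0.4]
force: [-0.2, 0.1, -0.5]
grip_width: 0.0599
grasp_force: 34.9
```

>>> {"fn": "jog_arm", "kwargs": {
  "motion": [
    {"x": -1.3,"y": 3.8,"z": 0,"ax": 0,"ay": 0,"az": 0},
    {"x": -1.3,"y": 3.8,"z": 0,"ax": 0,"ay": 0,"az": 0},
    {"x": -1.2,"y": 3.8,"z": 0,"ax": 0,"ay": 0,"az": 0},
    {"x": 0,"y": 0,"z": 0,"ax": 0,"ay": 0,"az": 0},
    {"x": 0,"y": 0,"z": 0,"ax": 0,"ay": 0,"az": 0}
  ]
}}

```text
time_s: 44.9
tool_pos: [0.4481, -0.1536, 0.1296]
tool_rot: [180.0, -0.3, 0.3]
force: [-0.2, 0.4, -0.5]
grip_width: 0.0597
grasp_force: 34.9
```

```bash
python3 - <<'E'
from h import *
plan([.424,-.1555,.018],[180,0,.5])
held("w19",.018)
E
```

```text
t 44.9 pos [ 0.4481 -0.1536  0.1296] rot [180.   -0.3   0.3]
 shift cm [-2.47  0.18 11.15]  turn [ 0.03 -0.26 -0.21]
[(275, np.int64(155)), (285, np.int64(155)), (295, np.int64(155)), (305, np.int64(155)), (315, np.int64(156)), (325, np.int64(156)), (335, np.int64(156)), (345, np.int64(156)), (355, np.int64(156)), (365, np.int64(157)), (375, np.int64(157))]
front edge in tool (mm) [[65.9, -18.4], [65.9, -14.5], [65.9, -10.5], [65.9, -6.6], [65.5, -2.6], [65.5, 1.3], [65.5, 5.3], [65.5, 9.3], [65.5, 13.2], [65.1, 17.2], [65.1, 21.1]]
160 250 399 [ 63.8 -28.6] [63.8 30.9]
180 221 398 [ 55.9 -40.7] [55.9 30.9]
200 228 314 [ 47.9 -38.4] [47.9 -2.9]
220 251 312 [ 39.6 -29.4] [39.6 -3.8]
240 252 272 [ 31.1 -29.4] [ 31.1 -20.6]
```

>>> {"fn": "jog_arm", "kwargs": {
  "motion": [
    {"x": -2.2,"y": 0.2,"z": 0,"ax": 0,"ay": -0.3,"az": -1.3},
    {"x": 0,"y": 0,"z": 3,"ax": 0,"ay": 0,"az": 0},
    {"x": 0,"y": 0,"z": 3,"ax": 0,"ay": 0,"az": 0},
    {"x": 0,"y": 0,"z": 2.5,"ax": 0,"ay": 0,"az": 0},
    {"x": 0,"y": 0,"z": 1.5,"ax": 0,"ay": 0,"az": 0}
  ]
}}

```text
time_s: 45.45
tool_pos: [0.4258, -0.1527, 0.0276]
tool_rot: [-179.9, 0.2, 1.9]
force: [-0.6, 0.1, -0.5]
grip_width: 0.0596
grasp_force: 34.9
```

>>> {"fn": "jog_arm", "kwargs": {
  "motion": [
    {"x": 0,"y": 0,"z": 0,"ax": 0,"ay": 0,"az": 0},
    {"x": 0,"y": 0,"z": 0,"ax": 0,"ay": 0,"az": 0},
    {"x": 0,"y": 0,"z": 0,"ax": 0,"ay": 0,"az": 0},
    {"x": 0,"y": 0,"z": 0,"ax": 0,"ay": 0,"az": 0},
    {"x": 0,"y": 0,"z": 0,"ax": 0,"ay": 0,"az": 0}
  ]
}}

```text
time_s: 45.95
tool_pos: [0.4266, -0.1556, 0.0298]
tool_rot: [179.9, 0.0, 1.7]
force: [0.7, 0.3, 0.1]
grip_width: 0.0598
grasp_force: 34.9
```

```bash
python3 - <<'E'
from h import *
plan([.4265,-.1558,.0185],[180,0,1.6]);print(pose()[0]["qpos"][:4])
E
```

```text
t 46.0 pos [ 0.4266 -0.1556  0.0298] rot [179.9   0.    1.7]
 shift cm [-0.01  0.02  1.13]  turn [0.07 0.01 0.1 ]
[ 62.677   10.4336 -48.4676 120.5608]
```

>>> {"fn": "jog_arm", "kwargs": {
  "motion": [
    {"x": 0,"y": 0,"z": 0.6,"ax": 0,"ay": 0,"az": 0},
    {"x": 0,"y": 0,"z": 0.5,"ax": 0,"ay": 0,"az": 0},
    {"x": 0,"y": 0,"z": 0,"ax": 0,"ay": 0,"az": 0},
    {"x": 0,"y": 0,"z": 0,"ax": 0,"ay": 0,"az": 0},
    {"x": 0,"y": 0,"z": 0,"ax": 0,"ay": 0,"az": 0}
  ]
}}

```text
time_s: 46.45
tool_pos: [0.4261, -0.1552, 0.018]
tool_rot: [-180.0, 0.1, 1.7]
force: [0.7, 0.2, -0.2]
grip_width: 0.0596
grasp_force: 34.9
```

>>> {"fn": "jog_arm", "kwargs": {
  "motion": [
    {"x": 0.3,"y": 0,"z": 0,"ax": 0,"ay": 0,"az": 0},
    {"x": 0.3,"y": 0.01,"z": 0,"ax": 0,"ay": 0,"az": 0},
    {"x": 0.3,"y": 0,"z": 0,"ax": 0,"ay": 0,"az": 0},
    {"x": 0.2,"y": 0.01,"z": 0,"ax": 0,"ay": 0,"az": 0},
    {"x": 0.1,"y": 0,"z": 0,"ax": 0,"ay": 0,"az": 0}
  ]
}}

```text
time_s: 46.95
tool_pos: [0.4384, -0.155, 0.018]
tool_rot: [-180.0, 0.1, 1.7]
force: [-0.9, -1.3, -0.2]
grip_width: 0.06
grasp_force: 34.9
```

>>> {"fn": "jog_arm", "kwargs": {
  "motion": [
    {"x": 0.2,"y": 0,"z": 0,"ax": 0,"ay": 0,"az": 0},
    {"x": 0.3,"y": 0.01,"z": 0,"ax": 0,"ay": 0,"az": 0},
    {"x": 0.3,"y": 0,"z": 0,"ax": 0,"ay": 0,"az": 0},
    {"x": 0.3,"y": 0.01,"z": 0,"ax": 0,"ay": 0,"az": 0},
    {"x": 0,"y": 0,"z": 0,"ax": 0,"ay": 0,"az": 0}
  ]
}}

```text
time_s: 47.45
tool_pos: [0.4496, -0.1548, 0.018]
tool_rot: [-180.0, 0.1, 1.7]
force: [-0.3, 0.2, -0.8]
grip_width: 0.0595
grasp_force: 34.9
```

```bash
python3 - <<'E'
from h import *
plan([.4265,-.1555,.0185],[180,0,1.6]);print(pose()[0]["force"])
held("w20",.018)
E
```

```text
t 47.5 pos [ 0.4496 -0.1548  0.018 ] rot [-180.     0.1    1.7]
 shift cm [-2.31 -0.   -0.05]  turn [-0.01  0.05  0.12]
[-0.2682  0.1982 -0.7583]
[(275, np.int64(193)), (285, np.int64(193)), (295, np.int64(193)), (305, np.int64(194)), (315, np.int64(261)), (325, np.int64(264))]
front edge in tool (mm) [[51.0, -18.8], [51.0, -14.8], [51.0, -10.7], [50.6, -6.7], [22.1, -2.8], [20.8, 1.5]]
200 228 331 [ 47.9 -38.3] [47.9  4.1]
220 203 311 [ 39.6 -49.2] [39.6 -4.1]
240 252 272 [ 31.1 -29.3] [ 31.1 -20.5]
```

>>> {"fn": "jog_arm", "kwargs": {
  "motion": [
    {"x": 0.5,"y": 0.01,"z": 0,"ax": 0,"ay": 0,"az": 0},
    {"x": 0.5,"y": 0.01,"z": 0,"ax": 0,"ay": 0,"az": 0},
    {"x": 0.5,"y": 0.01,"z": 0,"ax": 0,"ay": 0,"az": 0},
    {"x": 0.3,"y": 0,"z": 0,"ax": 0,"ay": 0,"az": 0},
    {"x": 0,"y": 0,"z": 0,"ax": 0,"ay": 0,"az": 0}
  ]
}}

```text
time_s: 48.0
tool_pos: [0.4677, -0.1545, 0.0179]
tool_rot: [-180.0, 0.0, 1.7]
force: [0.6, 0.1, -1.8]
grip_width: 0.0595
grasp_force: 34.9
```

>>> {"fn": "jog_arm", "kwargs": {
  "motion": [
    {"x": 0.5,"y": 0.01,"z": 0,"ax": 0,"ay": 0,"az": 0},
    {"x": 0.5,"y": 0.01,"z": 0,"ax": 0,"ay": 0,"az": 0},
    {"x": 0.3,"y": 0.01,"z": 0,"ax": 0,"ay": 0,"az": 0},
    {"x": 0,"y": 0,"z": 0,"ax": 0,"ay": 0,"az": 0},
    {"x": 0,"y": 0,"z": 0,"ax": 0,"ay": 0,"az": 0}
  ]
}}

```text
time_s: 48.5
tool_pos: [0.4807, -0.1546, 0.0179]
tool_rot: [-180.0, 0.0, 1.7]
force: [2.0, -0.5, -4.6]
grip_width: 0.06
grasp_force: 34.9
```

>>> {"fn": "jog_arm", "kwargs": {
  "motion": [
    {"x": 0,"y": 0,"z": 0,"ax": 0,"ay": 0,"az": 0},
    {"x": 0,"y": 0,"z": 0,"ax": 0,"ay": 0,"az": 0},
    {"x": 0,"y": 0,"z": 0,"ax": 0,"ay": 0,"az": 0},
    {"x": 0,"y": 0,"z": 0,"ax": 0,"ay": 0,"az": 0},
    {"x": 0,"y": 0,"z": 0,"ax": 0,"ay": 0,"az": 0}
  ],
  "claw": 0.8
}}

```text
time_s: 49.0
tool_pos: [0.4801, -0.1547, 0.0181]
tool_rot: [180.0, 0.1, 1.7]
force: [0.2, 0.1, -0.7]
grip_width: 0.0778
grasp_force: 0.0
```

>>> {"fn": "jog_arm", "kwargs": {
  "motion": [
    {"x": -1.5,"y": -0.03,"z": 0,"ax": 0,"ay": 0,"az": 0},
    {"x": -1.5,"y": -0.03,"z": 0,"ax": 0,"ay": 0,"az": 0},
    {"x": -1,"y": -0.02,"z": 0,"ax": 0,"ay": 0,"az": 1.2},
    {"x": 0,"y": 0,"z": 0,"ax": 0,"ay": 0,"az": 0},
    {"x": 0,"y": 0,"z": 0,"ax": 0,"ay": 0,"az": 0}
  ]
}}

```text
time_s: 49.5
tool_pos: [0.4405, -0.1553, 0.0183]
tool_rot: [180.0, 0.0, 0.5]
force: [-0.1, 0.6, 0.6]
grip_width: 0.078
grasp_force: 0.0
```

>>> {"fn": "jog_arm", "kwargs": {
  "motion": [
    {"x": 0,"y": 0,"z": 0,"ax": 0,"ay": 0,"az": 0},
    {"x": 0,"y": 0,"z": 0,"ax": 0,"ay": 0,"az": 0},
    {"x": 0,"y": 0,"z": 0,"ax": 0,"ay": 0,"az": 0},
    {"x": 0,"y": 0,"z": 0,"ax": 0,"ay": 0,"az": 0},
    {"x": 0,"y": 0,"z": 0,"ax": 0,"ay": 0,"az": 0}
  ],
  "claw": -1
}}

```text
time_s: 50.0
tool_pos: [0.4401, -0.1549, 0.018]
tool_rot: [-180.0, 0.1, 0.5]
force: [0.1, 0.2, -0.3]
grip_width: 0.0464
grasp_force: 0.0
```

>>> {"fn": "jog_arm", "kwargs": {
  "motion": [
    {"x": 0,"y": 0,"z": 0,"ax": 0,"ay": 0,"az": 0},
    {"x": 0,"y": 0,"z": 0,"ax": 0,"ay": 0,"az": 0},
    {"x": 0,"y": 0,"z": 0,"ax": 0,"ay": 0,"az": 0},
    {"x": 0,"y": 0,"z": 0,"ax": 0,"ay": 0,"az": 0},
    {"x": 0,"y": 0,"z": 0,"ax": 0,"ay": 0,"az": 0}
  ]
}}

```text
time_s: 50.5
tool_pos: [0.44, -0.155, 0.018]
tool_rot: [180.0, 0.1, 0.5]
force: [0.6, 0.3, 1.0]
grip_width: 0.0069
grasp_force: 0.0
```

```bash
python3 - <<'E'
from h import *
plan([.4885,-.155,.018],[180,0,.5]);o=pose()[0];print(o["force"],o["grip_width"])
E
```

```text
t 50.5 pos [ 0.44  -0.155  0.018] rot [180.    0.1   0.5]
 shift cm [ 4.85  0.04 -0.  ]  turn [0.01 0.08 0.  ]
[0.6358 0.3004 1.0376] 0.006851093547811872
```

>>> {"fn": "jog_arm", "kwargs": {
  "motion": [
    {"x": 0.8,"y": 0,"z": 0,"ax": 0,"ay": 0,"az": 0},
    {"x": 0.8,"y": 0,"z": 0,"ax": 0,"ay": 0,"az": 0},
    {"x": 0.6,"y": 0,"z": 0,"ax": 0,"ay": 0,"az": 0},
    {"x": 0.6,"y": 0,"z": 0,"ax": 0,"ay": 0,"az": 0},
    {"x": 0,"y": 0,"z": 0,"ax": 0,"ay": 0,"az": 0}
  ]
}}

```text
time_s: 51.0
tool_pos: [0.4693, -0.1544, 0.018]
tool_rot: [-180.0, 0.0, 0.5]
force: [-0.2, -1.0, -0.1]
grip_width: 0.0006
grasp_force: 0.0
```

>>> {"fn": "jog_arm", "kwargs": {
  "motion": [
    {"x": 0.5,"y": 0,"z": 0,"ax": 0,"ay": 0,"az": 0},
    {"x": 0.5,"y": 0,"z": 0,"ax": 0,"ay": 0,"az": 0},
    {"x": 0.4,"y": 0,"z": 0,"ax": 0,"ay": 0,"az": 0},
    {"x": 0.3,"y": 0,"z": 0,"ax": 0,"ay": 0,"az": 0},
    {"x": 0.2,"y": 0,"z": 0,"ax": 0,"ay": 0,"az": 0}
  ]
}}

```text
time_s: 51.5
tool_pos: [0.4873, -0.1546, 0.018]
tool_rot: [-180.0, 0.1, 0.5]
force: [-1.1, -0.3, 1.3]
grip_width: 0.0005
grasp_force: 0.5
```

>>> {"fn": "jog_arm", "kwargs": {
  "motion": [
    {"x": 0.1,"y": 0,"z": 0,"ax": 0,"ay": 0,"az": 0},
    {"x": 0.1,"y": 0,"z": 0,"ax": 0,"ay": 0,"az": 0},
    {"x": 0.1,"y": 0,"z": 0,"ax": 0,"ay": 0,"az": 0},
    {"x": 0,"y": 0,"z": 0,"ax": 0,"ay": 0,"az": 0},
    {"x": 0,"y": 0,"z": 0,"ax": 0,"ay": 0,"az": 0}
  ]
}}

```text
time_s: 52.0
tool_pos: [0.4894, -0.1546, 0.0178]
tool_rot: [180.0, 0.2, 0.5]
force: [-3.2, 0.3, 2.7]
grip_width: 0.0004
grasp_force: 1.7
```

>>> {"fn": "jog_arm", "kwargs": {
  "motion": [
    {"x": 0.15,"y": 0,"z": 0,"ax": 0,"ay": 0,"az": 0},
    {"x": 0,"y": 0,"z": 0,"ax": 0,"ay": 0,"az": 0},
    {"x": 0,"y": 0,"z": 0,"ax": 0,"ay": 0,"az": 0},
    {"x": 0,"y": 0,"z": 0,"ax": 0,"ay": 0,"az": 0},
    {"x": 0,"y": 0,"z": 0,"ax": 0,"ay": 0,"az": 0}
  ]
}}

```text
time_s: 52.5
tool_pos: [0.4894, -0.1546, 0.0177]
tool_rot: [180.0, 0.3, 0.5]
force: [-6.9, -0.5, 6.3]
grip_width: 0.0003
grasp_force: 3.7
```

>>> {"fn": "jog_arm", "kwargs": {
  "motion": [
    {"x": -2,"y": 0,"z": 0,"ax": 0,"ay": 0,"az": 0},
    {"x": -2.5,"y": 0,"z": 0,"ax": 0,"ay": 0,"az": 0},
    {"x": 0,"y": 0,"z": -4,"ax": 0,"ay": 0,"az": 0},
    {"x": 0,"y": 0,"z": -4,"ax": 0,"ay": 0,"az": 0},
    {"x": 0,"y": 0,"z": -4,"ax": 0,"ay": 0,"az": 0}
  ]
}}

```text
time_s: 53.0
tool_pos: [0.4472, -0.1548, 0.1395]
tool_rot: [180.0, -0.0, 0.5]
force: [-0.3, -1.1, -0.2]
grip_width: 0.0004
grasp_force: 0.0
```

>>> {"fn": "jog_arm", "kwargs": {
  "motion": [
    {"x": 0,"y": 0,"z": -4,"ax": 0,"ay": 0,"az": 0},
    {"x": 0,"y": 0,"z": -4,"ax": 0,"ay": 0,"az": 0},
    {"x": 0,"y": 0,"z": 0,"ax": 0,"ay": 0,"az": 0},
    {"x": 0,"y": 0,"z": 0,"ax": 0,"ay": 0,"az": 0},
    {"x": 0,"y": 0,"z": 0,"ax": 0,"ay": 0,"az": 0}
  ],
  "claw": 1
}}

```text
time_s: 53.5
tool_pos: [0.4464, -0.1548, 0.217]
tool_rot: [-180.0, 0.1, 0.5]
force: [-0.6, 0.8, -1.0]
grip_width: 0.0328
grasp_force: 0.0
```

```bash
python3 - <<'E'
from h import *
p=env.camera_params("wrist");im=env.read_camera("wrist");h=cv2.cvtColor(im,cv2.COLOR_RGB2HSV)
w=((h[:,:,1]<28)&(h[:,:,2]>190))
for y in(-.155,-.239):
    u,v=proj(p,[.495,y,.02]);u,v=int(u),int(v);print("mouth px",u,v,"white",w[v-8:v+14,u-60:u+60].sum())
# spatula: scene + side compare with start
def hand(img,p):
    h=cv2.cvtColor(img,cv2.COLOR_BGR2HSV);m=((h[:,:,0]<15)&(h[:,:,1]>110)&(h[:,:,2]<135)&(h[:,:,2]>30)).astype(np.uint8)
    u,v=proj(p,[.43,-.375,.045]);u,v=int(u),int(v);k=np.zeros_like(m);k[v-40:v+40,u-40:u+40]=m[v-40:v+40,u-40:u+40]
    ys,xs=np.nonzero(k);return len(xs),xs.mean(),ys.mean(),xs.min(),xs.max(),ys.min(),ys.max()
for n in("scene","side"):
    p=env.camera_params(n);a=cv2.imread(f"pics/{n}0.png");b=np.ascontiguousarray(env.read_camera(n)[:,:,::-1])
    print(n,hand(a,p));print(n,hand(b,p))
plan([.418,-.371,.2224],[180,0,-38.2])
E
```

```text
mouth px 322 169 white 188
mouth px 406 170 white 0
scene (200, np.float64(416.14), np.float64(197.735), np.int64(407), np.int64(427), np.int64(186), np.int64(208))
scene (172, np.float64(414.5988372093023), np.float64(195.62209302325581), np.int64(373), np.int64(446), np.int64(154), np.int64(207))
side (406, np.float64(299.3472906403941), np.float64(361.4088669950739), np.int64(285), np.int64(315), np.int64(344), np.int64(390))
side (277, np.float64(300.2563176895307), np.float64(353.985559566787), np.int64(285), np.int64(315), np.int64(344), np.int64(365))
t 53.6 pos [ 0.4462 -0.1546  0.2167] rot [-179.9    0.2    0.5]
 shift cm [-3.02 21.61 -0.58]  turn [-0.01  0.19 38.72]
```

```bash
python3 - <<'E'
from h import *
p=env.camera_params("wrist");im=env.read_camera("wrist");h=cv2.cvtColor(im,cv2.COLOR_RGB2HSV)
w=((h[:,:,1]<28)&(h[:,:,2]>190));ys,xs=np.nonzero(w[155:190,262:382]);ys+=155;xs+=262
print(xs.min(),xs.max(),ys.min(),ys.max(),len(xs))
for u,v in((xs.min(),ys.min()),(xs.max(),ys.max())):print(unproj(p,u,v,0),unproj(p,u,v,.03))
for dy in(-.02,0,.02):
    u,v0=proj(p,[.5,-.155+dy,.044]);u=int(u);print(u,[(v,int(h[v,u,1]),int(h[v,u,2])) for v in range(int(v0)-6,int(v0)+24,2)])
E
```

```text
262 283 169 186 212
[ 0.4938 -0.0914  0.    ] [ 0.4954 -0.0964  0.03  ]
[ 0.4763 -0.1131  0.    ] [ 0.4793 -0.1163  0.03  ]
344 [(159, 85, 253), (161, 85, 253), (163, 85, 254), (165, 78, 251), (167, 51, 255), (169, 86, 250), (171, 117, 232), (173, 115, 233), (175, 114, 233), (177, 114, 232), (179, 115, 232), (181, 115, 231), (183, 115, 231), (185, 115, 231), (187, 115, 232)]
322 [(159, 87, 253), (161, 86, 253), (163, 87, 253), (165, 79, 251), (167, 51, 255), (169, 87, 249), (171, 113, 233), (173, 114, 233), (175, 111, 234), (177, 111, 237), (179, 111, 237), (181, 112, 237), (183, 113, 238), (185, 113, 238), (187, 111, 236)]
301 [(159, 102, 244), (161, 101, 244), (163, 103, 244), (165, 82, 250), (167, 51, 255), (169, 89, 248), (171, 112, 235), (173, 110, 236), (175, 112, 235), (177, 111, 235), (179, 111, 235), (181, 111, 233), (183, 111, 235), (185, 109, 236), (187, 111, 233)]
```

The white pixels are the paper scrap on the bench; both mouths are clear. One last close check of the spatula.

>>> {"fn": "jog_arm", "kwargs": {
  "motion": [
    {"x": -0.6,"y": 4.3,"z": 0,"ax": 0,"ay": 0,"az": 0},
    {"x": -0.6,"y": 4.3,"z": 0,"ax": 0,"ay": 0,"az": 0},
    {"x": -0.6,"y": 4.3,"z": 0,"ax": 0,"ay": 0,"az": 0},
    {"x": -0.6,"y": 4.3,"z": 0,"ax": 0,"ay": 0,"az": 0},
    {"x": -0.6,"y": 4.4,"z": -0.6,"ax": 0,"ay": 0,"az": 0}
  ]
}}

```text
time_s: 54.2
tool_pos: [0.4178, -0.3723, 0.2225]
tool_rot: [-179.9, 0.2, 0.5]
force: [0.7, -0.1, 0.1]
grip_width: 0.0844
grasp_force: 0.0
```

>>> {"fn": "jog_arm", "kwargs": {
  "motion": [
    {"x": 0,"y": 0,"z": 0,"ax": 0,"ay": 0,"az": 7.7},
    {"x": 0,"y": 0,"z": 0,"ax": 0,"ay": 0,"az": 7.7},
    {"x": 0,"y": 0,"z": 0,"ax": 0,"ay": 0,"az": 7.7},
    {"x": 0,"y": 0,"z": 0,"ax": 0,"ay": 0,"az": 7.7},
    {"x": 0,"y": 0,"z": 0,"ax": 0,"ay": 0,"az": 7.7}
  ]
}}

```text
time_s: 54.7
tool_pos: [0.4186, -0.371, 0.223]
tool_rot: [180.0, 0.1, -38.3]
force: [0.8, 0.1, -0.0]
grip_width: 0.0868
grasp_force: 0.0
```

```bash
python3 - <<'E'
from h import *
def f(im,p,tag):
    h=cv2.cvtColor(im,cv2.COLOR_BGR2HSV);m=((h[:,:,0]<16)&(h[:,:,1]>100)&(h[:,:,2]<130)).astype(np.uint8);m[262:]=0;m[:120]=0;m[:,:250]=0;m[:,400:]=0
    n,l,st,c=cv2.connectedComponentsWithStats(m);i=1+np.argmax(st[1:,4]);print(tag,st[i],c[i])
    r=np.nonzero(l==i);a=unproj(p,r[1][r[0]==r[0].min()].mean(),r[0].min(),.052);b=unproj(p,r[1][r[0]==r[0].max()].mean(),r[0].max(),.052);print("handle",a,b,np.degrees(np.arctan2(*(a-b)[1::-1])),np.linalg.norm(a-b))
f(cv2.imread("pics/w2_full.png"),cam("w2"),"before")
p=env.camera_params("wrist");b=np.ascontiguousarray(env.read_camera("wrist")[:,:,::-1]);f(b,p,"now")
a=cv2.imread("pics/w2_full.png")
d=cv2.absdiff(a[30:262,200:420],b[30:262,200:420]).mean();print("diff",d,pose()[1],pose()[0]["grip_width"],pose()[0]["time_s"])
E
```

```text
before [ 309  169   21   82 1214] [319.7109 205.2183]
handle [ 0.459  -0.4012  0.052 ] [ 0.3982 -0.3534  0.052 ] -38.138817904283265 0.07735273240189432
now [ 309  170   22   82 1211] [319.8241 205.9067]
handle [ 0.4593 -0.3999  0.052 ] [ 0.3978 -0.3524  0.052 ] -37.697010915613824 0.07764802951273195
diff 4.012447753396029 [ 0.4185 -0.3711  0.2231] 0.08713581217466572 54.75
```

The spatula lies just where it started, flat in the tray. Handing in.

```bash
python3 -c "
from cell import env
print(env.sign_off())"
```

```text
the job is handed in; nothing more can be done
None
```

The job is handed in at about 55 s, with no verdict returned: both panels present were turned with the spatula, the 6 mm one pushed into the low slot farthest to the robot's right and the 12 mm one into the high middle slot, each about flush with the mouth (2 mm short of fully home by the nominal sizes, inside the 8 mm allowance), and the spatula is back flat in its tray.

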